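# Set out the shell figurines for display

### The arm

A 6-joint arm with a two-finger parallel gripper is mounted at the origin on the work surface. World frame = base frame: x ahead of the robot, y to its left, z up, the work surface at z = 0. Lengths are in m, angles in rad, forces in N, time in s.
With the tool pointing down it reaches from about 0.3 to 0.875 m from the base axis. Payload 6.4 kg.
Tool frame: the origin (TCP) lies midway between the tips of the shut fingers; the grasp point (between the pads) lies 19 mm behind it; z points along the fingers, y is the line along which they close (so a half turn about z gives the same grasp; the last joint's range is limited). The gripper opens to 85 mm and grips with 20 to 120 N. Pads are 22 mm wide; open, the fingers measure 114 mm over their backs; the gripper's body (76 mm by 85 mm) begins 54 mm behind the grasp point. The pads swing forward as they close: fully open they stand 13 mm farther back than shut.
Start: joints at [-1.308, 0.181, 1.607, -0, 1.354, -0.206], TCP at [0.26, -0.513, 0.231] pointing down, gripper open.
Joint ranges: [-2.99, 2.99], [-0.89, 2.07], [0.3, 2.58], [-1.14, 4.28], [0, 2.63], [-3.12, 3.12]. Speed limits (rad/s): [2.57, 2.57, 3.01, 3.14, 3.14, 3.14].

### API

Orientations are given as a unit quaternion [w, x, y, z].
In Python, from bench import get_obs, camera, hand_in gives the robot as it stands.
- The arm moves only by the tool carry_out, never from a script. Its argument "plan" is a list that holds one entry, the list of rows, each a list of 7 numbers: the shift along the world's x, y, z in m, then the turn, a rotation vector about the world's x, y, z in rad, then the opening, from 0 (shut) to 1 (fully open). In form: [[[x, y, z, rx, ry, rz, hand], ...]]. A call has exactly 5 rows; each row is the pose to reach, as a shift and turn from the pose commanded when the call began; what a row does not reach only later rows make up. A row lasts 1/12 s, in which the tool goes at most 41.7 mm and 7.16 degrees, less where a joint would pass 70% of its speed; a pose out of reach is approached as far as the arm can. A call with a gripper value outside its range is refused whole. The fingers move at their own pace and stop on an object; the grip force is fixed at half the most. Time passes only in rows, so rows that repeat a pose let the fingers close, or fill a call up. It gives the time, the measured TCP pose, the force, the opening and the grip force at its end, in the units of the state.
- get_obs(): the state, without advancing time (a new reading comes with each control period).
- camera(name): name is "scene" or "top"; returns a dict with "pixels" (420x560x3 uint8, red, green, blue), "z_map" (420x560 float32, m along the optical axis (not along the pixel's ray), 0 where there is no reading), "camera_matrix" (3x3 intrinsics, pixels), "cam_to_world" (4x4, takes a point from camera to world coordinates). Camera axes: x right, y up, looking along -z (the intrinsics and any distortion apply to the point x, -y, -z); pixel columns grow to the right and rows downward; lengths in m; the calibration is good to about 2 mm. A picture is of the moment at which its call begins.
- hand_in(): hands the job in; it is judged then, once.
The state is a dict: "time_s": time; "q": joint angles; "dq": joint speeds; "joint_efforts": joint torques, N m; "eef_pos": TCP position; "eef_rot": TCP orientation; "wrist_force": force on the tool from outside, world axes, zero at the start; "torque": the same for the moment, N m; "opening": opening from 0.0 (shut) to 1.0 (fully open); "grasp_force": force on a finger pad.
Only numpy, scipy, OpenCV 4.12 (cv2) and the standard library are available. Lean on these libraries where they do the work, as an engineer would, in place of code of your own. Each camera call takes 0.05 s, during which the arm holds its last target. There are 200 camera calls.

### The job

Tip the tub's lid up by its tab while its back edge still rests on the rim, then lift it off and lay it flat on the table. Then take all the shell figurines out and stand them on the display board's painted spots, one to a spot, as an unbroken row that starts at the red spot. Also move the sign from the grey block to stand upright in the slot of the green foot, fully down, and at the end put the lid back on the tub, fully seated. Leave the other things on the bench undisturbed.

Things in the scene. Friction and masses are not known exactly. Their poses are not given: they have to be found in the camera images.
- tub: Fixed open blue tub, outside 164 (x) x 134 (y) mm, 82 high, walls 5. Origin: centre of the underside; z up, x to its back. A wooden insert (top at z 19) has 4 square nests 52 mm wide, 10 deep, centred at x +-36, y +-28.5 mm, floors at z 9. Each figurine starts upright in a nest, under the lid.
- lid: Loose white lid, 160 g: plate 174 (x) x 144 (y) x 6 mm, plug 147 x 117 x 8 mm below it that drops loosely into the tub's mouth (154 x 124). Origin: centre of the plate's underside (8 mm above the table when laid there); z up, x to its back. Orange upright tab to grip: centre x -62, y 0, 12 mm thick (x), 44 wide (y), from z 6 to 38. Fits either way round.
- lid_back (a point): Underside of the lid near its back edge, at (80, 0, 0) mm of the lid.
- tub_seat (a point): Centre of the tub's mouth at rim height, 82 mm above its underside; the lid's origin comes here when the lid is seated. Axes as the tub.
- tub_back (a point): Middle of the tub's back rim, at (80, 0, 82) mm of the tub.
- foot: Fixed green plastic block 50 (its x) x 100 (its y) mm, 30 mm high: the sign's display foot. A slot 11 mm (x) by 68 mm (y), 22 mm deep, in the middle of its top with 3 mm chamfers. Origin: centre of the underside, z up. It may be left or right of the grey block.
- foot_slot (a point): Centre of the slot's floor in the green foot, 8 mm above the foot's underside; axes as the foot.
- sign: Loose yellow sign panel with a blue field, 8 mm thick (its x), 60 wide (its y), 85 tall, about 60 g. Origin: centre of its lower edge, z up. Starts in the slot of a fixed grey block of the same size and slot as the green foot, its lower edge 8 mm above the table. Either face may look forward.
- spot1 (a point): Centre of painted spot 1 (48 mm across) on the top of the fixed wooden display board, which is 130 mm deep (x), 290 mm long (y) and 20 mm high; x, y, z axes as the board, the row runs along y (the solid red spot, at one end of the row, 90 mm to the +y side of the board's centre).
- spot2 (a point): Centre of painted spot 2 (48 mm across) on the top of the fixed wooden display board, which is 130 mm deep (x), 290 mm long (y) and 20 mm high; x, y, z axes as the board, the row runs along y (a pale disc ringed in white, 60 mm from the red spot along the board's -y).
- spot3 (a point): Centre of painted spot 3 (48 mm across) on the top of the fixed wooden display board, which is 130 mm deep (x), 290 mm long (y) and 20 mm high; x, y, z axes as the board, the row runs along y (a pale disc ringed in white, 120 mm from the red spot along the board's -y).
- spot4 (a point): Centre of painted spot 4 (48 mm across) on the top of the fixed wooden display board, which is 130 mm deep (x), 290 mm long (y) and 20 mm high; x, y, z axes as the board, the row runs along y (a pale disc ringed in white, 180 mm from the red spot along the board's -y).
- snail_orange: Loose shell figurine with orange flower hat (may be absent), about 80 g, 60 mm tall: wooden disc base 46 mm across and 10 mm high, then a round striped body 32 mm across up to 44 mm, then the hat, 24 mm across. Origin: centre of the underside, z up.
- snail_purple: Loose shell figurine with purple flower hat (may be absent), about 80 g, 60 mm tall: wooden disc base 46 mm across and 10 mm high, then a round striped body 32 mm across up to 44 mm, then the hat, 24 mm across. Origin: centre of the underside, z up.
- snail_teal: Loose shell figurine with teal flower hat (may be absent), about 80 g, 60 mm tall: wooden disc base 46 mm across and 10 mm high, then a round striped body 32 mm across up to 44 mm, then the hat, 24 mm across. Origin: centre of the underside, z up.
- snail_yellow: Loose shell figurine with yellow flower hat (may be absent), about 80 g, 60 mm tall: wooden disc base 46 mm across and 10 mm high, then a round striped body 32 mm across up to 44 mm, then the hat, 24 mm across. Origin: centre of the underside, z up.
- basket: Bystander, not to be disturbed: round dark basket of shells, 130 mm across, 35 mm high. Origin: on its underside.
- cup: Bystander, not to be disturbed: red cup of small shells, 74 mm across, 60 mm high. Origin: on its underside.
- wires: Bystander, not to be disturbed: bundle of black rods, 45 x 160 mm, 8 mm high. Origin: on its underside.
- shell_bike: Bystander, not to be disturbed: ornamental motorbike made of shells, 35 x 130 mm, 75 mm high. Origin: on its underside.
- glue_gun: Bystander, not to be disturbed: blue glue gun lying on its side, about 200 x 110 mm, 30 mm high. Origin: on its underside.
- flask: Bystander, not to be disturbed: red drinking flask, 70 mm across, 240 mm tall. Origin: on its underside.
- tape: Bystander, not to be disturbed: roll of tan tape lying flat, 96 mm across, 30 mm high. Origin: on its underside.
- big_shell: Bystander, not to be disturbed: large striped cone shell lying down, about 80 x 52 mm, 51 mm high. Origin: on its underside.
Things that resemble listed ones, but are neither listed nor needed, are in the scene too. Leave any yellow look-alike of the lid alone.

How it is judged:
By the outcome, as a careful person would: the job done as asked, in the order asked, and still so for the second after the job is handed in, with the robot touching nothing.
Of snail_orange, snail_purple, snail_teal, snail_yellow only 2 to 4 are there at a start; the rules pass over those that are not, and their reading is None.
At some moment in a run one of snail_orange, snail_purple, snail_teal, snail_yellow may be knocked a few centimetres aside while the robot is not near it.
It also fails if it takes over 210 s, if anything falls off the work surface, if the arm or the gripper's body presses on something with over 40 N, if the wrist force passes 120 N, or if a joint passes its speed limit or range.

## Working session

There is one attempt and no reset: what is moved stays moved. The work goes in short steps, Python scripts to look and compute and a tool call to move; the robot and the scene stay as the last step left them, time stands still between calls to the robot, and variables do not carry over. Pictures are saved under pics/ and viewed, at most 14 in all, crops included, and the job is handed in when it is done.

Besides the shell and the picture viewer there is one more tool, called after "Emit:" as name([rows], argument=value, ...), one row to a line, values as JSON. carry_out: Moves the arm, as the interface text tells. Its arguments: {"type":"object","properties":{"plan":{"type":"array","items":{"type":"array","items":{"type":"array","items":{"type":"number"}}}}},"required":["plan"]}

```bash
ls; mkdir -p pics
cat > h.py <<'E'
import numpy as np, cv2
from bench import get_obs, camera, hand_in
def snap(name, tag):
    c=camera(name); np.savez(f'pics/{tag}.npz',**c)
    cv2.imwrite(f'pics/{tag}.png',cv2.resize(c['pixels'][:,:,::-1],(800,600),interpolation=cv2.INTER_CUBIC)); return c
def cloud(c):
    z=c['z_map'];K=c['camera_matrix'];v,u=np.mgrid[:z.shape[0],:z.shape[1]]
    X=(u-K[0,2])/K[0,0]*z;Y=(v-K[1,2])/K[1,1]*z
    P=np.stack([X,-Y,-z,np.ones_like(z)],-1)@c['cam_to_world'].T
    P=P[...,:3]; P[z==0]=np.nan; return P
E
python3 - <<'E'
from h import *
for n in('scene','top'):
    c=snap(n,n+'0'); print(c['camera_matrix'],c['cam_to_world'].round(3), [k for k in c])
o=get_obs();print(o)
E
```

```text
pics
[[380.09458144   0.         282.95064159]
 [  0.         380.09458144 209.04168279]
 [  0.           0.           1.        ]] [[-0.736 -0.527  0.425  0.984]
 [ 0.677 -0.589  0.442  0.53 ]
 [ 0.018  0.613  0.79   0.93 ]
 [ 0.     0.     0.     1.   ]] ['pixels', 'z_map', 'camera_matrix', 'cam_to_world']
[[427.63989358   0.         281.41833186]
 [  0.         427.63989358 205.3646652 ]
 [  0.           0.           1.        ]] [[ 0.03   0.984 -0.174  0.26 ]
 [-1.     0.031  0.003  0.069]
 [ 0.009  0.174  0.985  1.554]
 [ 0.     0.     0.     1.   ]] ['pixels', 'z_map', 'camera_matrix', 'cam_to_world']
{'time_s': 0.1, 'q': array([-1.30831161e+00,  1.81468108e-01,  1.60786366e+00,  3.36133884e-05,
        1.35382049e+00, -2.06256933e-01]), 'dq': array([-0.00057328, -0.00154488, -0.00266741, -0.00150178,  0.00055235,
        0.0003306 ]), 'joint_efforts': array([ 2.49969034e-04, -4.45877695e+01, -3.52239132e+01, -1.79066974e-04,
        4.05557643e-03,  1.57846762e-05]), 'eef_pos': array([ 0.25968476, -0.51248319,  0.23049492]), 'eef_rot': array([-7.79951939e-04,  9.72661195e-01,  2.32227455e-01, -5.51697554e-06]), 'wrist_force': array([ 0.96654541, -0.53394452, -0.08672053]), 'torque': array([ 0.03896122,  0.03138996, -0.03655113]), 'grasp_force': 0.0, 'opening': 0.9986313750067705}
```

View pics/top0.png

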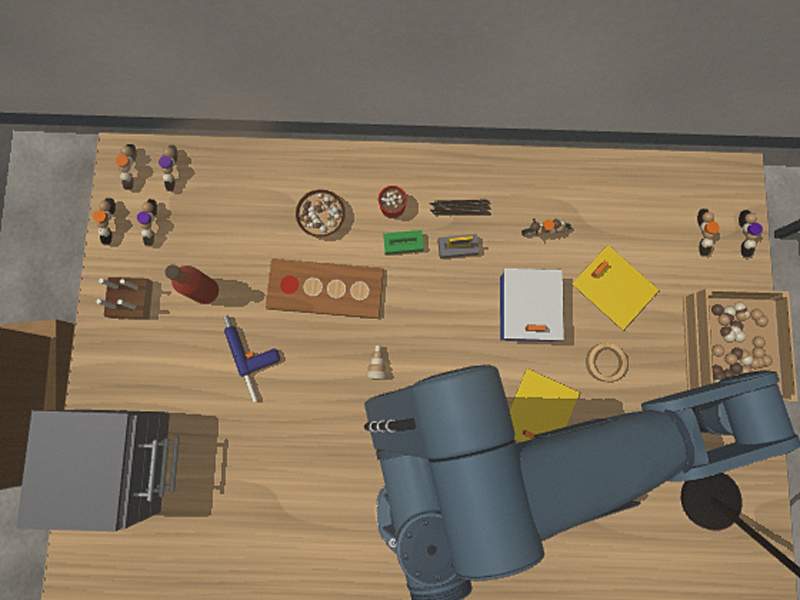

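View pics/scene0.png

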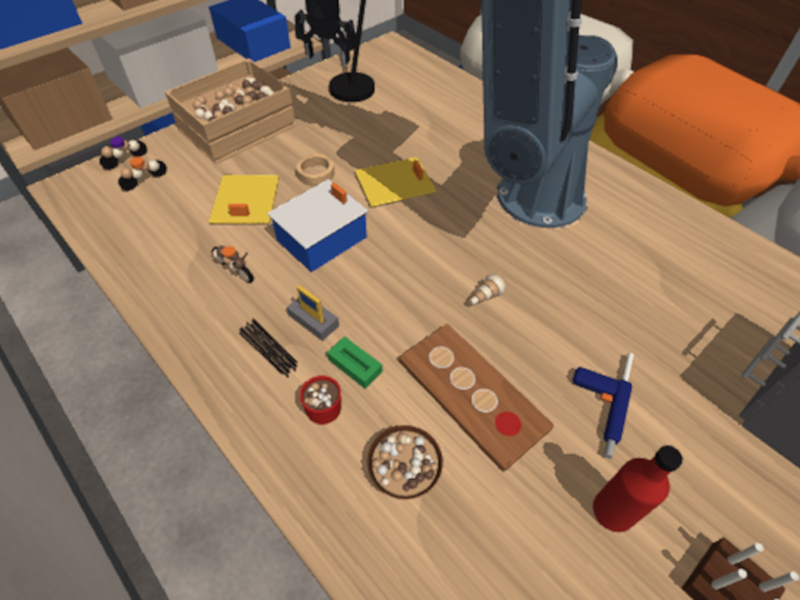

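The top view (800×600) shows the white lid on the tub at (532,304) with its tab at (537,328). The board is at (325,288) with the red spot at (289,284), the green foot at (404,242), the grey block with the sign at (460,244), yellow look-alike lids at (616,287) and (545,405), and the cone shell at (377,362).

```bash
cat >> h.py <<'E'
def rect(P,m):
    p=P[m]; p=p[~np.isnan(p[:,0])]
    (c,s,a)=cv2.minAreaRect((p[:,:2]*1000).astype(np.float32))
    return len(p),'med',np.round(np.median(p,0)*1000,1),'rect c',np.round(c,1),'size',np.round(s,1),'ang',round(a,1)
def roi(P,x0,x1,y0,y1,z0,z1):
    return (P[...,0]>x0)&(P[...,0]<x1)&(P[...,1]>y0)&(P[...,1]<y1)&(P[...,2]>z0)&(P[...,2]<z1)
E
python3 - <<'E'
from h import *
for n in('top0','scene0'):
    c=np.load(f'pics/{n}.npz'); P=cloud(c); I=c['pixels']; H=cv2.cvtColor(I,cv2.COLOR_RGB2HSV)
    h,s,v=[H[...,i].astype(int) for i in range(3)]
    print(n)
    if n=='top0':
        for nm,(u,w) in dict(lid=(532,300),board=(325,300),red=(289,284),foot=(404,250),grey=(445,247)).items():
            print(nm,P[int(w*.7),int(u*.7)].round(3))
    ws=roi(P,.2,.75,-.5,.6,-.02,.3)
    W=ws&roi(P,.3,.6,-.35,0,.075,.1)
    print('lidplate',rect(P,W&(s<60)))
    print('tab',rect(P,ws&roi(P,.3,.6,-.35,0,.1,.15)&(s>120)&(h<20)), rect(P,ws&roi(P,.3,.6,-.35,0,.115,.15)))
    print('foot',rect(P,ws&(h>50)&(h<80)&(s>120)&(P[...,2]>.024)))
    g=roi(P,.5,.75,-.2,.1,.02,.034)&(s<60); print('grey',rect(P,g))
    print('sign',rect(P,roi(P,.5,.75,-.2,.1,.045,.12)),rect(P,roi(P,.5,.75,-.2,.1,.085,.12)))
    print('board',rect(P,roi(P,.3,.6,.1,.6,.014,.026)&(h<25)))
    print('red',rect(P,roi(P,.3,.6,.1,.6,.01,.03)&((h<6)|(h>174))&(s>180)&(v>100)))
    pale=roi(P,.3,.6,.05,.6,.01,.03)&(s<120)&(v>150)
    nl,lab,st,ce=cv2.connectedComponentsWithStats(pale.astype(np.uint8))
    for i in range(1,nl):
        if st[i,4]>40: print('pale',st[i,4],rect(P,lab==i))
    # obstacles
    ob=(roi(P,.2,.85,-.55,.8,.015,.4)).astype(np.uint8)
    nl,lab,st,ce=cv2.connectedComponentsWithStats(ob)
    for i in range(1,nl):
        if st[i,4]>60: print('obj',rect(P,lab==i),'zmax',np.nanmax(P[lab==i][:,2]).round(3))
E
```

```text
top0
lid [ 0.511 -0.25   0.092]
board [0.507 0.261 0.024]
red [0.548 0.353 0.027]
foot [0.641 0.066 0.033]
grey [ 0.656 -0.04   0.033]
lidplate (1963, 'med', array([ 505.4, -254.7,   87.1]), 'rect c', array([ 505. , -255.9]), 'size', array([175.5, 144. ]), 'ang', 0.4)
tab (41, 'med', array([ 441.9, -253.8,  118.2]), 'rect c', array([ 442.1, -253.7]), 'size', array([ 8. , 42.1]), 'ang', 1.5) (38, 'med', array([ 441.9, -254.2,  118.8]), 'rect c', array([ 442.9, -254.1]), 'size', array([41.4, 10.3]), 'ang', 89.8)
foot (239, 'med', array([665.3,  63.2,  29.1]), 'rect c', array([667.5,  66.3]), 'size', array([48.7, 97.3]), 'ang', 8.4)
grey (231, 'med', array([651.9, -70.3,  28.5]), 'rect c', array([ 650.2, -111.6]), 'size', array([181.7,  80.3]), 'ang', 74.6)
sign (273, 'med', array([ 583.5, -185. ,   85.2]), 'rect c', array([647.4, -67.2]), 'size', array([385.8,  76.8]), 'ang', 50.9) (140, 'med', array([ 563. , -188.1,   88.9]), 'rect c', array([ 599.6, -143.3]), 'size', array([217.1,  69. ]), 'ang', 42.2)
board (2470, 'med', array([534.5, 261.2,  19.4]), 'rect c', array([452.9, 339.4]),
[... 5808 characters left out ...]
]), 'ang', 29.4) zmax 0.035
obj (1626, 'med', array([221.3, 661.8,  79.2]), 'rect c', array([220.5, 685.9]), 'size', array([117.1,  21.1]), 'ang', 80.8) zmax 0.207
obj (751, 'med', array([776.6, 104.3,  53.3]), 'rect c', array([773.9,  99.6]), 'size', array([71.5, 72.3]), 'ang', 0.8) zmax 0.064
obj (2158, 'med', array([739.6, 286.1,  33.5]), 'rect c', array([737.9, 284.1]), 'size', array([127.8, 127.2]), 'ang', 21.0) zmax 0.048
obj (2084, 'med', array([549.6, 571.5, 152. ]), 'rect c', array([535.7, 572.2]), 'size', array([69.7, 60.4]), 'ang', 84.5) zmax 0.243
obj (1963, 'med', array([492.2, 736.3,  40.5]), 'rect c', array([501.9, 754.5]), 'size', array([102.3,  90.4]), 'ang', 0.2) zmax 0.124
```

Emit:
carry_out([
  [[0.0185, 0.0258, -0.004, 0, 0, 0.111, 1], [0.037, 0.0516, -0.008, 0, 0, 0.222, 1], [0.0555, 0.0774, -0.012, 0, 0, 0.333, 1], [0.074, 0.1032, -0.016, 0, 0, 0.444, 1], [0.0925, 0.129, -0.02, 0, 0, 0.556, 1]],
])

```text
time_s: 0.52
eef_pos: [0.3527, -0.3824, 0.2106]
eef_rot: [-0.0, 0.87, 0.492, 0.0]
wrist_force: [0.5, -0.0, -0.1]
opening: 1.001
grasp_force: 0.0
```

Emit:
carry_out([
  [[0.0185, 0.0258, -0.004, 0, 0, 0.111, 1], [0.037, 0.0516, -0.008, 0, 0, 0.222, 1], [0.0555, 0.0774, -0.012, 0, 0, 0.333, 1], [0.074, 0.1032, -0.016, 0, 0, 0.444, 1], [0.0925, 0.129, -0.02, 0, 0, 0.556, 1]],
])

```text
time_s: 0.93
eef_pos: [0.4453, -0.2534, 0.1908]
eef_rot: [-0.0, 0.702, 0.713, 0.0]
wrist_force: [1.2, 0.5, -0.3]
opening: 1.002
grasp_force: 0.0
```

Emit:
carry_out([
  [[0, 0, 0, 0, 0, 0, 0.6], [0, 0, 0, 0, 0, 0, 0.6], [0, 0, 0, 0, 0, 0, 0.6], [0, 0, 0, 0, 0, 0, 0.6], [0, 0, 0, 0, 0, 0, 0.6]],
])

```text
time_s: 1.35
eef_pos: [0.4443, -0.2561, 0.1914]
eef_rot: [0.0, 0.704, 0.71, -0.0]
wrist_force: [0.6, 0.3, 0.4]
opening: 0.601
grasp_force: 0.0
```

Run:
```python
from h import *
from scipy.spatial.transform import Rotation as R
for n in('top','scene'):
    c=snap(n,n+'1'); 
    P=cloud(c); 
    for z0,z1 in ((.185,.21),(.2,.24)):
        m=roi(P,.35,.55,-.35,-.15,z0,z1)
        print(n,z0,rect(P,m) if m.sum()>3 else None)
o=get_obs();print(o['eef_pos'],o['q'].round(3),o['opening'],R.from_quat(o['eef_rot'],scalar_first=True).as_matrix().round(3))
```

```text
top 0.185 None
top 0.2 (11, 'med', array([ 409.2, -247.3,  221.6]), 'rect c', array([ 408.8, -248.6]), 'size', array([ 6.4, 12. ]), 'ang', 87.5)
scene 0.185 (49, 'med', array([ 421.8, -250.8,  204.1]), 'rect c', array([ 448.5, -253.9]), 'size', array([76. , 24.2]), 'ang', 4.7)
scene 0.2 (144, 'med', array([ 421.9, -248.6,  220.3]), 'rect c', array([ 441. , -253.9]), 'size', array([96.3, 26.6]), 'ang', 5.3)
[ 0.44435233 -0.25593106  0.19138774] [-0.754  0.082  1.802 -0.     1.257 -0.762] 0.6006512391000384 [[-0.008  1.     0.   ]
 [ 1.     0.008 -0.   ]
 [-0.     0.    -1.   ]]
```

Emit:
carry_out([
  [[0, 0, -0.025, 0, 0, 0, 0.6], [0, 0, -0.05, 0, 0, 0, 0.6], [0, 0, -0.075, 0, 0, 0, 0.6], [0, 0, -0.09, 0, 0, 0, 0.6], [0, 0, -0.096, 0, 0, 0, 0.6]],
])

```text
time_s: 1.87
eef_pos: [0.4431, -0.2543, 0.0927]
eef_rot: [-0.002, 0.704, 0.71, -0.0]
wrist_force: [0.7, 0.5, -0.7]
opening: 0.603
grasp_force: 0.0
```

Emit:
carry_out([
  [[0, 0, 0, 0, 0, 0, 0.4], [0, 0, 0, 0, 0, 0, 0.2], [0, 0, 0, 0, 0, 0, 0], [0, 0, 0, 0, 0, 0, 0], [0, 0, 0, 0, 0, 0, 0]],
])

```text
time_s: 2.28
eef_pos: [0.4457, -0.2559, 0.0969]
eef_rot: [0.002, 0.704, 0.711, -0.0]
wrist_force: [-0.0, -0.9, 5.2]
opening: 0.127
grasp_force: 60.4
```

Emit:
carry_out([
  [[0, 0, 0, 0, 0, 0, 0], [0, 0, 0, 0, 0, 0, 0], [0, 0, 0, 0, 0, 0, 0], [0, 0, 0, 0, 0, 0, 0], [0, 0, 0, 0, 0, 0, 0]],
])

```text
time_s: 2.7
eef_pos: [0.4457, -0.2559, 0.0969]
eef_rot: [0.002, 0.704, 0.711, -0.0]
wrist_force: [-1.0, -0.7, 6.4]
opening: 0.126
grasp_force: 60.7
```

Emit:
carry_out([
  [[0.0007, 0, 0.0063, 0, 0.0436, 0, 0], [0.0017, 0, 0.0125, 0, 0.0873, 0, 0], [0.0029, 0, 0.0187, 0, 0.1309, 0, 0], [0.0045, 0, 0.0248, 0, 0.1745, 0, 0], [0.0062, 0, 0.0309, 0, 0.2182, 0, 0]],
])

```text
time_s: 3.12
eef_pos: [0.4514, -0.2553, 0.1273]
eef_rot: [-0.077, 0.699, 0.706, -0.077]
wrist_force: [0.3, 0.2, 0.4]
opening: 0.125
grasp_force: 59.9
```

Emit:
carry_out([
  [[0.0021, 0, 0.006, 0, 0.0436, 0, 0], [0.0044, 0, 0.0118, 0, 0.0873, 0, 0], [0.0069, 0, 0.0176, 0, 0.1309, 0, 0], [0.0098, 0, 0.0232, 0, 0.1745, 0, 0], [0.0128, 0, 0.0288, 0, 0.2182, 0, 0]],
])

```text
time_s: 3.53
eef_pos: [0.4645, -0.2552, 0.1559]
eef_rot: [-0.154, 0.687, 0.694, -0.153]
wrist_force: [0.2, -0.7, 0.3]
opening: 0.125
grasp_force: 59.8
```

Run:
```python
from h import *
from scipy.spatial.transform import Rotation as R
o=get_obs();print(o['eef_pos'],o['q'].round(3),o['opening'],o['wrist_force'],R.from_quat(o['eef_rot'],scalar_first=True).as_matrix().round(3))
c=snap('scene','scene2'); P=cloud(c); H=cv2.cvtColor(c['pixels'],cv2.COLOR_RGB2HSV)
m=roi(P,.4,.62,-.34,-.17,.07,.2)&(H[...,1]<60)&(H[...,2]>150)
p=P[m]; A=np.c_[p[:,:2],np.ones(len(p))]
for _ in range(4):
    k=np.linalg.lstsq(A,p[:,2],rcond=None)[0]; r=A@k-p[:,2]; g=abs(r)<.004; A,p=A[g],p[g]
print(len(p),k,np.degrees(np.arctan(k[:2])), 'max x',p[:,0].max(), p[p[:,0]>p[:,0].max()-.004].mean(0))
I=c['pixels'][90:230,160:300,::-1]; cv2.imwrite('pics/s2.png',cv2.resize(I,(560,560),interpolation=cv2.INTER_CUBIC))
```

```text
[ 0.4644958  -0.25516286  0.15588873] [-0.584  0.449  1.486 -0.236  1.577 -0.551] 0.12460934964823397 [ 0.18513099 -0.66396504  0.30730265] [[-0.009  0.906 -0.423]
 [ 1.     0.01  -0.001]
 [ 0.003 -0.423 -0.906]]
1448 [-0.46320802  0.00213136  0.36228497] [-24.85395035   0.1221179 ] max x 0.5967546117790533 [ 0.59429915 -0.24965843  0.08680944]
```

View pics/s2.png

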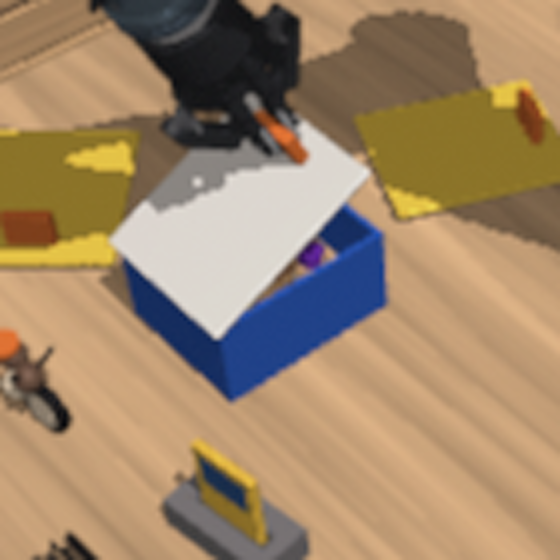

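The lid is tipped about 25°, with its back edge (crop (220,330)) at the back rim and a purple hat visible at (312,252). I'll press down lightly to confirm the back edge is in contact.

Emit:
carry_out([
  [[0, 0, -0.0005, 0, 0, 0, 0], [0, 0, -0.001, 0, 0, 0, 0], [0, 0, -0.0015, 0, 0, 0, 0], [0, 0, -0.002, 0, 0, 0, 0], [0, 0, -0.002, 0, 0, 0, 0]],
])

```text
time_s: 4.0
eef_pos: [0.4642, -0.2552, 0.1535]
eef_rot: [-0.153, 0.687, 0.694, -0.152]
wrist_force: [3.5, 0.4, 3.6]
opening: 0.127
grasp_force: 60.9
```

Emit:
carry_out([
  [[0, 0, 0, 0, 0, 0, 0], [0, 0, 0, 0, 0, 0, 0], [0, 0, 0, 0, 0, 0, 0], [0, 0, 0, 0, 0, 0, 0], [0, 0, 0, 0, 0, 0, 0]],
])

```text
time_s: 4.42
eef_pos: [0.464, -0.2552, 0.1533]
eef_rot: [-0.153, 0.687, 0.694, -0.152]
wrist_force: [2.7, 0.1, 4.6]
opening: 0.124
grasp_force: 61.2
```

Emit:
carry_out([
  [[0, 0, 0.015, 0, 0, 0, 0], [0, 0, 0.04, 0, 0, 0, 0], [0, 0, 0.07, 0, 0, 0, 0], [0, 0, 0.1, 0, 0, 0, 0], [0, 0, 0.12, 0, 0, 0, 0]],
])

```text
time_s: 4.83
eef_pos: [0.4628, -0.2548, 0.2744]
eef_rot: [-0.155, 0.687, 0.693, -0.153]
wrist_force: [0.2, -0.2, -1.1]
opening: 0.128
grasp_force: 59.7
```

Emit:
carry_out([
  [[0, 0.02, 0, 0, -0.087, 0, 0], [-0.01, 0.04, 0, 0, -0.175, 0, 0], [-0.02, 0.06, 0, 0, -0.262, 0, 0], [-0.03, 0.08, 0, 0, -0.349, 0, 0], [-0.04, 0.1, 0, 0, -0.4363, 0, 0]],
])

```text
time_s: 5.25
eef_pos: [0.422, -0.1535, 0.2713]
eef_rot: [-0.001, 0.704, 0.711, 0.001]
wrist_force: [-0.7, 0.2, -0.3]
opening: 0.13
grasp_force: 59.6
```

Emit:
carry_out([
  [[-0.004, 0.03, -0.02, 0, 0, 0, 0], [-0.008, 0.06, -0.05, 0, 0, 0, 0], [-0.012, 0.09, -0.09, 0, 0, 0, 0], [-0.016, 0.1, -0.12, 0, 0, 0, 0], [-0.016, 0.105, -0.15, 0, 0, 0, 0]],
])

```text
time_s: 5.67
eef_pos: [0.4036, -0.0467, 0.1194]
eef_rot: [-0.003, 0.703, 0.711, -0.001]
wrist_force: [0.3, -0.6, -2.5]
opening: 0.129
grasp_force: 59.6
```

Emit:
carry_out([
  [[0, 0, -0.025, 0, 0, 0, 0], [0, 0, -0.05, 0, 0, 0, 0], [0, 0, -0.07, 0, 0, 0, 0], [0, 0, -0.08, 0, 0, 0, 0], [0, 0, -0.087, 0, 0, 0, 0]],
])

```text
time_s: 6.08
eef_pos: [0.4044, -0.0488, 0.0332]
eef_rot: [-0.004, 0.703, 0.711, -0.002]
wrist_force: [-0.2, -0.3, -0.7]
opening: 0.125
grasp_force: 59.6
```

Emit:
carry_out([
  [[0, 0, -0.003, 0, 0, 0, 0], [0, 0, -0.006, 0, 0, 0, 0], [0, 0, -0.009, 0, 0, 0, 0], [0, 0, -0.01, 0, 0, 0, 0], [0, 0, -0.01, 0, 0, 0, 0]],
])

```text
time_s: 6.5
eef_pos: [0.408, -0.0501, 0.0262]
eef_rot: [0.0, 0.704, 0.711, 0.0]
wrist_force: [-0.6, 0.4, -0.9]
opening: 0.13
grasp_force: 59.6
```

Emit:
carry_out([
  [[0, 0, -0.001, 0, 0, 0, 0], [0, 0, -0.002, 0, 0, 0, 0], [0, 0, -0.003, 0, 0, 0, 0], [0, 0, -0.003, 0, 0, 0, 0], [0, 0, -0.003, 0, 0, 0, 0]],
])

```text
time_s: 6.92
eef_pos: [0.408, -0.05, 0.0231]
eef_rot: [0.0, 0.704, 0.711, 0.0]
wrist_force: [0.4, -1.0, -1.2]
opening: 0.125
grasp_force: 59.6
```

Run:
```python
from h import *
o=get_obs();print(o['eef_pos'],o['wrist_force'])
c=snap('scene','scene3'); P=cloud(c); H=cv2.cvtColor(c['pixels'],cv2.COLOR_RGB2HSV)
m=roi(P,.37,.58,-.14,.04,.005,.05)&(H[...,1]<60)&(H[...,2]>150)
p=P[m]; A=np.c_[p[:,:2],np.ones(len(p))]
for _ in range(4):
    k=np.linalg.lstsq(A,p[:,2],rcond=None)[0]; r=A@k-p[:,2]; g=abs(r)<.004; A,p=A[g],p[g]
print(len(p),k,np.degrees(np.arctan(k[:2])),p.mean(0))
```

```text
[ 0.4079577  -0.05002213  0.02308604] [ 0.41600228 -0.95787793 -1.17051255]
1573 [-0.00064394  0.0025005   0.01422251] [-0.03689479  0.14326767] [ 0.48685598 -0.03671409  0.0138172 ]
```

Emit:
carry_out([
  [[0, 0, -0.001, 0, 0, 0, 0], [0, 0, -0.001, 0, 0, 0, 0], [0, 0, -0.001, 0, 0, 0, 0.3], [0, 0, -0.001, 0, 0, 0, 0.6], [0, 0, -0.001, 0, 0, 0, 0.6]],
])

```text
time_s: 7.38
eef_pos: [0.4079, -0.05, 0.022]
eef_rot: [0.0, 0.704, 0.711, 0.0]
wrist_force: [-0.1, -0.2, 0.7]
opening: 0.545
grasp_force: 0.0
```

Emit:
carry_out([
  [[0, 0, 0, 0, 0, 0, 0.6], [0, 0, 0, 0, 0, 0, 0.6], [0, 0, 0, 0, 0, 0, 0.6], [0, 0, 0.01, 0, 0, 0, 0.6], [0, 0, 0.03, 0, 0, 0, 0.6]],
])

```text
time_s: 7.8
eef_pos: [0.4058, -0.0492, 0.0505]
eef_rot: [-0.002, 0.704, 0.711, -0.001]
wrist_force: [1.1, 0.0, 0.2]
opening: 0.597
grasp_force: 0.0
```

Emit:
carry_out([
  [[0, 0, 0.03, 0, 0, 0, 0.6], [0, 0, 0.07, 0, 0, 0, 0.6], [0, 0, 0.11, 0, 0, 0, 0.6], [0, 0, 0.15, 0, 0, 0, 0.6], [0, 0, 0.19, 0, 0, 0, 0.6]],
])

```text
time_s: 8.22
eef_pos: [0.4073, -0.0497, 0.2439]
eef_rot: [-0.0, 0.704, 0.711, -0.0]
wrist_force: [1.4, -0.5, 1.0]
opening: 0.598
grasp_force: 0.0
```

Run:
```python
from h import *
o=get_obs();print(o['eef_pos'],o['wrist_force'],o['opening'])
for n in('top','scene'):
    c=snap(n,n+'4'); P=cloud(c); H=cv2.cvtColor(c['pixels'],cv2.COLOR_RGB2HSV)
    h,s,v=[H[...,i].astype(int) for i in range(3)]
    print(n,'lid',rect(P,roi(P,.37,.58,-.14,.04,.008,.02)&(s<60)&(v>100)))
    print('tab',rect(P,roi(P,.38,.45,-.14,.04,.03,.06)&(h<20)&(s>150)))
    print('tub',rect(P,roi(P,.38,.65,-.36,-.15,.076,.09)))
    for z0,z1 in((.055,.075),(.06,.075)):
        m=roi(P,.435,.575,-.315,-.195,z0,z1)&(s>70)
        nl,lab,st,ce=cv2.connectedComponentsWithStats(m.astype(np.uint8))
        for i in range(1,nl):
            if st[i,4]>4: print(z0,st[i,4],'hue',np.median(h[lab==i]),rect(P,lab==i))
    if n=='top': ctr=(int(528*.7),int(300*.7))
    else: ctr=(int(320*.7),int(225*.7))
    I=c['pixels'][ctr[1]-45:ctr[1]+45,ctr[0]-60:ctr[0]+60,::-1]; cv2.imwrite(f'pics/{n}4c.png',cv2.resize(I,(480,360),interpolation=cv2.INTER_CUBIC))
a=cv2.imread('pics/top4c.png');b=cv2.imread('pics/scene4c.png');cv2.imwrite('pics/both4.png',cv2.resize(np.vstack([a,b]),(400,600)))
```

```text
[ 0.4072655  -0.04971083  0.24391579] [ 1.40887819 -0.49582133  1.02860028] 0.5977305065218738
top lid (495, 'med', array([465.9,  -8.2,  13.5]), 'rect c', array([467.9, -48.4]), 'size', array([175.4, 137.8]), 'ang', 1.4)
tab (23, 'med', array([405. , -40.6,  46.5]), 'rect c', array([405.3, -41.9]), 'size', array([ 7.9, 25.1]), 'ang', 2.0)
tub (222, 'med', array([ 527.3, -292.5,   80.7]), 'rect c', array([ 504. , -254.5]), 'size', array([164.3, 134.5]), 'ang', 1.5)
0.055 39 hue 25.0 (39, 'med', array([ 539.1, -224.3,   64.4]), 'rect c', array([ 539.4, -226.2]), 'size', array([23.5, 20.6]), 'ang', 5.5)
0.055 36 hue 86.0 (36, 'med', array([ 538.9, -282. ,   66.1]), 'rect c', array([ 539.7, -282.3]), 'size', array([19.3, 20.9]), 'ang', 85.1)
0.055 36 hue 134.0 (36, 'med', array([ 468.6, -227.5,   66. ]), 'rect c', array([ 469.2, -227.9]), 'size', array([19.7, 22.1]), 'ang', 44.6)
0.055 40 hue 12.0 (40, 'med', array([ 467.2, -283. ,   65.5]), 'rect c', array([ 466.9, -283.8]), 'size', array([22. , 21.1]), 'ang', 89.0)
0.06 36 hue 25.0 (36, 'med', array([ 539.6, -224.4,   64.9]), 'rect c'
[... 1563 characters left out ...]
.5)
0.06 30 hue 11.0 (30, 'med', array([ 476.2, -278. ,   67.1]), 'rect c', array([ 474.6, -280.1]), 'size', array([17.2, 19.8]), 'ang', 47.4)
0.06 25 hue 110.0 (25, 'med', array([ 534.1, -314.2,   67.4]), 'rect c', array([ 536.6, -312.7]), 'size', array([ 4.4, 62.7]), 'ang', 89.7)
0.06 33 hue 87.0 (33, 'med', array([ 546.9, -278.5,   66.1]), 'rect c', array([ 544.8, -282. ]), 'size', array([21.9, 21.8]), 'ang', 32.8)
0.06 33 hue 135.0 (33, 'med', array([ 475.6, -222.8,   66.6]), 'rect c', array([ 474.5, -226.2]), 'size', array([20.6, 23.1]), 'ang', 19.3)
0.06 36 hue 23.0 (36, 'med', array([ 548.8, -221.8,   66.8]), 'rect c', array([ 545.9, -223.1]), 'size', array([22.4, 21. ]), 'ang', 13.5)
```

View pics/both4.png

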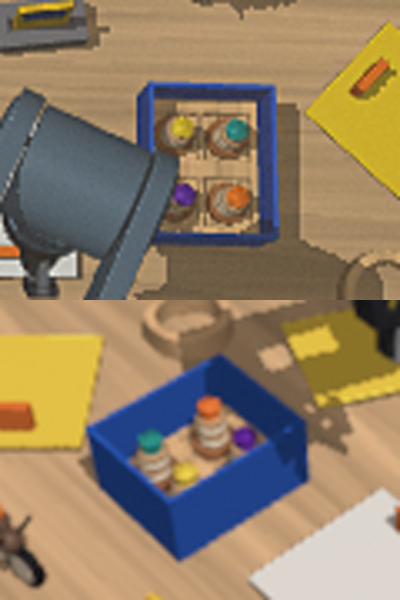

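Both views show four figurines, in the top crop at yellow (182,127), teal (237,130), purple (183,195) and orange (238,198). The mean of the two cameras matches the known lid position to about 1 mm, so I'll use means. Yellow goes first.

Emit:
carry_out([
  [[0.0135, -0.0175, 0, 0, 0, 0, 0.48], [0.027, -0.035, 0, 0, 0, 0, 0.48], [0.04, -0.0525, 0, 0, 0, 0, 0.48], [0.054, -0.07, 0, 0, 0, 0, 0.48], [0.0675, -0.0875, 0, 0, 0, 0, 0.48]],
])

```text
time_s: 8.73
eef_pos: [0.4756, -0.1381, 0.241]
eef_rot: [-0.001, 0.704, 0.711, -0.0]
wrist_force: [-0.0, 1.2, -0.6]
opening: 0.481
grasp_force: 0.0
```

Emit:
carry_out([
  [[0.0135, -0.0175, -0.01, 0, 0, 0, 0.48], [0.027, -0.035, -0.02, 0, 0, 0, 0.48], [0.04, -0.0525, -0.035, 0, 0, 0, 0.48], [0.054, -0.07, -0.05, 0, 0, 0, 0.48], [0.0675, -0.0875, -0.06, 0, 0, 0, 0.48]],
])

```text
time_s: 9.15
eef_pos: [0.5424, -0.2252, 0.1791]
eef_rot: [-0.002, 0.704, 0.711, -0.0]
wrist_force: [0.3, 0.0, 0.5]
opening: 0.477
grasp_force: 0.0
```

Emit:
carry_out([
  [[0, 0, -0.02, 0, 0, 0, 0.48], [0, 0, -0.045, 0, 0, 0, 0.48], [0, 0, -0.07, 0, 0, 0, 0.48], [0, 0, -0.09, 0, 0, 0, 0.48], [0, 0, -0.1, 0, 0, 0, 0.48]],
])

```text
time_s: 9.57
eef_pos: [0.5405, -0.2236, 0.0777]
eef_rot: [-0.003, 0.704, 0.711, -0.001]
wrist_force: [0.1, 0.9, -0.6]
opening: 0.481
grasp_force: 0.0
```

Emit:
carry_out([
  [[0, 0, -0.01, 0, 0, 0, 0.48], [0, 0, -0.02, 0, 0, 0, 0.48], [0, 0, -0.03, 0, 0, 0, 0.48], [0, 0, -0.04, 0, 0, 0, 0.48], [0, 0, -0.05, 0, 0, 0, 0.48]],
])

```text
time_s: 9.98
eef_pos: [0.5445, -0.2257, 0.0376]
eef_rot: [0.001, 0.703, 0.711, 0.0]
wrist_force: [-60.1, 29.3, 132.8]
opening: 0.48
grasp_force: 72.6
```

Emit:
carry_out([
  [[0, 0, 0, 0, 0, 0, 0.48], [0, 0, 0, 0, 0, 0, 0.4], [0, 0, 0, 0, 0, 0, 0.2], [0, 0, 0, 0, 0, 0, 0.1], [0, 0, 0, 0, 0, 0, 0.1]],
])

```text
time_s: 10.4
eef_pos: [0.5461, -0.2265, 0.0386]
eef_rot: [0.004, 0.703, 0.711, 0.001]
wrist_force: [-11.8, 8.1, 41.1]
opening: 0.348
grasp_force: 58.9
```

Emit:
carry_out([
  [[0, 0, 0.002, 0, 0, 0, 0.1], [0, 0, 0.005, 0, 0, 0, 0.1], [0, 0, 0.01, 0, 0, 0, 0.1], [0, 0, 0.02, 0, 0, 0, 0.1], [0, 0, 0.03, 0, 0, 0, 0.1]],
])

```text
time_s: 10.82
eef_pos: [0.5422, -0.2246, 0.0619]
eef_rot: [-0.001, 0.704, 0.711, -0.0]
wrist_force: [-0.1, 0.0, -0.5]
opening: 0.346
grasp_force: 59.3
```

Emit:
carry_out([
  [[0, 0, 0.02, 0, 0, 0, 0.1], [0, 0, 0.045, 0, 0, 0, 0.1], [0, 0, 0.07, 0, 0, 0, 0.1], [0, 0, 0.095, 0, 0, 0, 0.1], [0, 0, 0.12, 0, 0, 0, 0.1]],
])

```text
time_s: 11.23
eef_pos: [0.5426, -0.2249, 0.1836]
eef_rot: [-0.0, 0.704, 0.711, -0.0]
wrist_force: [0.2, -0.3, -0.7]
opening: 0.348
grasp_force: 59.3
```

Run:
```python
from h import *
o=get_obs();print(o['eef_pos'],o['wrist_force'],o['opening'],o['torque'])
c=snap('scene','scene5'); P=cloud(c); H=cv2.cvtColor(c['pixels'],cv2.COLOR_RGB2HSV); Z=o['eef_pos'][2]
for dz in range(-40,90,8):
    m=roi(P,.44,.66,-.32,-.13,Z+dz/1000,Z+(dz+8)/1000)&(P[...,2]>.1)
    if m.sum()>2: p=P[m]; print(dz,len(p),'x',((p[:,0].min()-o['eef_pos'][0])*1e3).round(),((p[:,0].max()-o['eef_pos'][0])*1e3).round(),'y',((p[:,1].min()-o['eef_pos'][1])*1e3).round(),((p[:,1].max()-o['eef_pos'][1])*1e3).round())
I=c['pixels'][60:200,150:290,::-1]; cv2.imwrite('pics/s5.png',cv2.resize(I,(560,560),interpolation=cv2.INTER_CUBIC))
```

```text
[ 0.54259045 -0.22489822  0.18358812] [ 0.21786378 -0.33455894 -0.70754969] 0.34782510394619504 [-0.03206302 -0.05470594 -0.00127604]
-32 17 x -11.0 25.0 y -1.0 23.0
-24 75 x -20.0 24.0 y -17.0 25.0
-16 25 x -10.0 16.0 y -6.0 20.0
-8 20 x -14.0 18.0 y 5.0 19.0
0 28 x -22.0 24.0 y 5.0 17.0
8 54 x -25.0 31.0 y -8.0 16.0
16 39 x -24.0 31.0 y -13.0 17.0
24 64 x -26.0 31.0 y -12.0 13.0
32 32 x -27.0 31.0 y -12.0 14.0
40 38 x -43.0 43.0 y -10.0 14.0
48 75 x -48.0 51.0 y -11.0 15.0
56 59 x -48.0 53.0 y -12.0 15.0
64 71 x -52.0 58.0 y -12.0 20.0
72 80 x -57.0 61.0 y -14.0 19.0
80 72 x -57.0 65.0 y -8.0 21.0
88 88 x -61.0 69.0 y -7.0 20.0
```

View pics/s5.png

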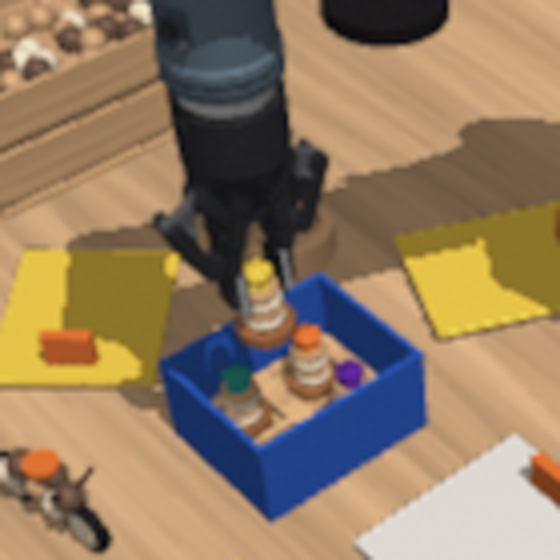

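The image shows yellow held by its body above the tub. The splayed knuckles start about 40 mm above the fingertips, so they struck the rim on the way in. I'll grip the remaining figurines higher, by the hat. Yellow goes to the red spot now.

Emit:
carry_out([
  [[0.0003, 0.02, 0, 0, 0, 0, 0.1], [0.0007, 0.055, 0, 0, 0, 0, 0.1], [0.001, 0.093, 0, 0, 0, 0, 0.1], [0.0013, 0.132, 0, 0, 0, 0, 0.1], [0.0017, 0.171, 0, 0, 0, 0, 0.1]],
])

```text
time_s: 11.7
eef_pos: [0.5441, -0.0526, 0.1823]
eef_rot: [0.0, 0.704, 0.71, 0.0]
wrist_force: [0.3, -0.6, -0.3]
opening: 0.349
grasp_force: 59.3
```

Emit:
carry_out([
  [[0.0003, 0.039, 0, 0, 0, 0, 0.1], [0.0007, 0.078, 0, 0, 0, 0, 0.1], [0.001, 0.117, 0, 0, 0, 0, 0.1], [0.0013, 0.156, 0, 0, 0, 0, 0.1], [0.0017, 0.195, 0, 0, 0, 0, 0.1]],
])

```text
time_s: 12.12
eef_pos: [0.5459, 0.1429, 0.1824]
eef_rot: [0.0, 0.704, 0.711, 0.0]
wrist_force: [1.2, -0.0, -0.4]
opening: 0.347
grasp_force: 59.3
```

Emit:
carry_out([
  [[0.0003, 0.039, 0, 0, 0, 0, 0.1], [0.0007, 0.078, 0, 0, 0, 0, 0.1], [0.001, 0.117, 0, 0, 0, 0, 0.1], [0.0013, 0.156, 0, 0, 0, 0, 0.1], [0.0017, 0.195, 0, 0, 0, 0, 0.1]],
])

```text
time_s: 12.53
eef_pos: [0.5475, 0.338, 0.1823]
eef_rot: [0.0, 0.704, 0.711, 0.0]
wrist_force: [0.8, -0.9, -1.5]
opening: 0.345
grasp_force: 59.3
```

Emit:
carry_out([
  [[0, 0.018, -0.02, 0, 0, 0, 0.1], [0, 0.018, -0.05, 0, 0, 0, 0.1], [0, 0.018, -0.08, 0, 0, 0, 0.1], [0, 0.018, -0.1, 0, 0, 0, 0.1], [0, 0.018, -0.115, 0, 0, 0, 0.1]],
])

```text
time_s: 12.95
eef_pos: [0.5462, 0.3537, 0.0641]
eef_rot: [-0.001, 0.703, 0.711, -0.002]
wrist_force: [0.6, -0.4, -0.9]
opening: 0.348
grasp_force: 59.4
```

Emit:
carry_out([
  [[0, 0, 0, 0, 0, 0, 0.1], [0, 0, 0, 0, 0, 0, 0.1], [0, 0, 0, 0, 0, 0, 0.1], [0, 0, 0, 0, 0, 0, 0.1], [0, 0, 0, 0, 0, 0, 0.1]],
])

```text
time_s: 13.37
eef_pos: [0.5491, 0.3544, 0.0689]
eef_rot: [0.001, 0.704, 0.711, 0.001]
wrist_force: [0.3, -0.9, -0.9]
opening: 0.346
grasp_force: 59.4
```

```bash
cat >> h.py <<'E'
HUES=dict(yellow=(19,30),teal=(78,98),purple=(125,145),orange=(5,17))
def hats(c,x0,x1,y0,y1,z0,z1):
    P=cloud(c);H=cv2.cvtColor(c['pixels'],cv2.COLOR_RGB2HSV);h,s,v=[H[...,i].astype(int) for i in range(3)]
    for k,(a,b) in HUES.items():
        m=roi(P,x0,x1,y0,y1,z0,z1)&(h>=a)&(h<=b)&(s>120)&(v>60)
        if m.sum()>5: print(k,rect(P,m))
E
python3 - <<'E'
from h import *
o=get_obs();print(o['eef_pos'],o['wrist_force'],o['opening'],o['q'].round(2))
for n in('top','scene'):
    c=snap(n,n+'6'); P=cloud(c); print(n); hats(c,.45,.65,.1,.45,.05,.14)
    m=roi(P,.5,.6,.3,.41,.015,.045); print('disc',rect(P,m&(P[...,2]>.026)) if (m&(P[...,2]>.026)).sum()>3 else 0)
c=camera('scene');I=c['pixels'][250:350,290:430,::-1]; cv2.imwrite('pics/s6.png',cv2.resize(I,(560,400),interpolation=cv2.INTER_CUBIC))
E
```

```text
[0.54906608 0.35441338 0.06889171] [ 0.26659718 -0.90626706 -0.86942161] 0.34556543465224515 [0.39 0.52 1.51 0.   1.11 0.38]
top
disc 0
scene
yellow (20, 'med', array([554.3, 365.3,  93.4]), 'rect c', array([555.7, 365.8]), 'size', array([42.6,  6.1]), 'ang', 13.4)
orange (18, 'med', array([568.8, 366. ,  51.6]), 'rect c', array([566.9, 356.3]), 'size', array([33. , 72.8]), 'ang', 78.7)
disc (18, 'med', array([570.3, 362.4,  43.4]), 'rect c', array([565.5, 364.2]), 'size', array([11.8, 37.9]), 'ang', 30.1)
```

View pics/s6.png

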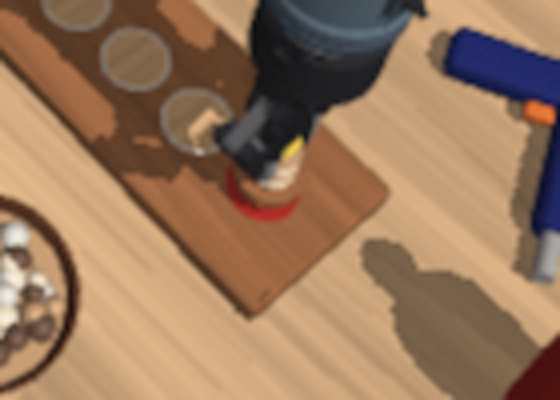

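Yellow is about 20 mm above the red spot (crop (265,190)) and well centred. I'll lower it in small steps.

Emit:
carry_out([
  [[-0.0005, 0, -0.004, 0, 0, 0, 0.1], [-0.001, 0, -0.008, 0, 0, 0, 0.1], [-0.001, 0, -0.012, 0, 0, 0, 0.1], [-0.001, 0, -0.014, 0, 0, 0, 0.1], [-0.001, 0, -0.016, 0, 0, 0, 0.1]],
])

```text
time_s: 13.93
eef_pos: [0.5465, 0.3539, 0.0502]
eef_rot: [-0.0, 0.704, 0.711, -0.001]
wrist_force: [-1.2, 0.2, 7.7]
opening: 0.344
grasp_force: 60.4
```

Emit:
carry_out([
  [[0, 0, 0, 0, 0, 0, 0.1], [0, 0, 0, 0, 0, 0, 0.1], [0, 0, -0.001, 0, 0, 0, 0.1], [0, 0, -0.001, 0, 0, 0, 0.1], [0, 0, -0.001, 0, 0, 0, 0.1]],
])

```text
time_s: 14.35
eef_pos: [0.5472, 0.3541, 0.0503]
eef_rot: [0.0, 0.704, 0.711, 0.0]
wrist_force: [-0.1, 0.1, 0.2]
opening: 0.343
grasp_force: 59.5
```

Emit:
carry_out([
  [[0, 0, -0.001, 0, 0, 0, 0.1], [0, 0, -0.001, 0, 0, 0, 0.1], [0, 0, -0.001, 0, 0, 0, 0.1], [0, 0, -0.001, 0, 0, 0, 0.1], [0, 0, -0.001, 0, 0, 0, 0.1]],
])

```text
time_s: 14.77
eef_pos: [0.5472, 0.3543, 0.0501]
eef_rot: [0.0, 0.704, 0.711, 0.0]
wrist_force: [-2.3, -1.0, 6.5]
opening: 0.345
grasp_force: 60.3
```

Emit:
carry_out([
  [[0, 0, -0.001, 0, 0, 0, 0.1], [0, 0, -0.001, 0, 0, 0, 0.1], [0, 0, -0.001, 0, 0, 0, 0.1], [0, 0, -0.001, 0, 0, 0, 0.1], [0, 0, -0.001, 0, 0, 0, 0.1]],
])

```text
time_s: 15.18
eef_pos: [0.5472, 0.3545, 0.0501]
eef_rot: [0.0, 0.703, 0.711, 0.0]
wrist_force: [-4.9, -1.8, 12.0]
opening: 0.347
grasp_force: 61.0
```

Emit:
carry_out([
  [[0, 0, 0.0015, 0, 0, 0, 0.1], [0, 0, 0.0015, 0, 0, 0, 0.3], [0, 0, 0.0015, 0, 0, 0, 0.5], [0, 0, 0.0015, 0, 0, 0, 0.6], [0, 0, 0.0015, 0, 0, 0, 0.6]],
])

```text
time_s: 15.6
eef_pos: [0.5467, 0.3538, 0.049]
eef_rot: [-0.0, 0.704, 0.711, -0.0]
wrist_force: [0.1, -0.2, 0.0]
opening: 0.594
grasp_force: 0.0
```

Emit:
carry_out([
  [[0, 0, 0.005, 0, 0, 0, 0.6], [0, 0, 0.02, 0, 0, 0, 0.6], [0, 0, 0.05, 0, 0, 0, 0.6], [0, 0, 0.085, 0, 0, 0, 0.6], [0, 0, 0.12, 0, 0, 0, 0.6]],
])

```text
time_s: 16.02
eef_pos: [0.5466, 0.3539, 0.1715]
eef_rot: [-0.0, 0.704, 0.711, -0.0]
wrist_force: [1.3, -0.4, 0.0]
opening: 0.601
grasp_force: 0.0
```

Emit:
carry_out([
  [[-0.005, -0.038, 0, 0, 0, 0, 0.5], [-0.01, -0.076, 0, 0, 0, 0, 0.5], [-0.015, -0.115, 0, 0, 0, 0, 0.5], [-0.02, -0.153, 0, 0, 0, 0, 0.5], [-0.025, -0.192, 0, 0, 0, 0, 0.5]],
])

```text
time_s: 16.43
eef_pos: [0.5217, 0.1607, 0.1711]
eef_rot: [0.001, 0.703, 0.711, 0.001]
wrist_force: [0.5, -0.4, -0.2]
opening: 0.503
grasp_force: 0.0
```

Emit:
carry_out([
  [[-0.005, -0.038, 0, 0, 0, 0, 0.45], [-0.01, -0.076, 0, 0, 0, 0, 0.45], [-0.015, -0.115, 0, 0, 0, 0, 0.45], [-0.02, -0.153, 0, 0, 0, 0, 0.45], [-0.025, -0.192, 0, 0, 0, 0, 0.45]],
])

```text
time_s: 16.85
eef_pos: [0.4968, -0.0317, 0.1711]
eef_rot: [0.001, 0.703, 0.711, 0.001]
wrist_force: [0.4, 0.4, -0.6]
opening: 0.448
grasp_force: 0.0
```

Emit:
carry_out([
  [[-0.005, -0.038, 0, 0, 0, 0, 0.45], [-0.01, -0.076, 0, 0, 0, 0, 0.45], [-0.015, -0.115, 0, 0, 0, 0, 0.45], [-0.02, -0.153, 0, 0, 0, 0, 0.45], [-0.0255, -0.197, 0, 0, 0, 0, 0.45]],
])

```text
time_s: 17.27
eef_pos: [0.4715, -0.2261, 0.1711]
eef_rot: [0.001, 0.703, 0.711, 0.0]
wrist_force: [0.5, -0.1, -0.2]
opening: 0.449
grasp_force: 0.0
```

Emit:
carry_out([
  [[0, 0, -0.01, 0, 0, 0, 0.45], [0, 0, -0.03, 0, 0, 0, 0.45], [0, 0, -0.05, 0, 0, 0, 0.45], [0, 0, -0.06, 0, 0, 0, 0.45], [0, 0, -0.06, 0, 0, 0, 0.45]],
])

```text
time_s: 17.68
eef_pos: [0.4705, -0.2233, 0.1079]
eef_rot: [-0.002, 0.704, 0.711, -0.0]
wrist_force: [-0.2, 1.0, 0.6]
opening: 0.448
grasp_force: 0.0
```

Run:
```python
from h import *
o=get_obs();print(o['eef_pos'],o['wrist_force'],o['opening'],o['q'].round(2))
for n in('top','scene'):
    c=snap(n,n+'7'); print(n); hats(c,.45,.65,.1,.45,.05,.1); hats(c,.4,.6,-.34,-.18,.053,.08)
```

```text
[ 0.47046026 -0.22326736  0.10789895] [-0.1748792   1.03376921  0.60314103] 0.4482342299762696 [-0.67  0.21  1.84 -0.    1.09 -0.68]
top
yellow (38, 'med', array([544.4, 354.3,  75.9]), 'rect c', array([543.4, 355. ]), 'size', array([23.4, 22.4]), 'ang', 46.6)
scene
yellow (76, 'med', array([550.6, 357. ,  78.3]), 'rect c', array([548.5, 355.7]), 'size', array([22.2, 23.3]), 'ang', 84.6)
teal (33, 'med', array([ 546.2, -278.1,   67.2]), 'rect c', array([ 547.1, -280.4]), 'size', array([18.9, 20.4]), 'ang', 34.3)
purple (34, 'med', array([ 474.2, -221.3,   65.7]), 'rect c', array([ 472.6, -223.8]), 'size', array([21.9, 19.3]), 'ang', 51.5)
orange (24, 'med', array([ 478.1, -278.5,   65.5]), 'rect c', array([ 477.8, -280.1]), 'size', array([12.7, 20. ]), 'ang', 13.1)
```

Emit:
carry_out([
  [[0, 0, -0.012, 0, 0, 0, 0.45], [0, 0, -0.024, 0, 0, 0, 0.45], [0, 0, -0.036, 0, 0, 0, 0.45], [0, 0, -0.045, 0, 0, 0, 0.45], [0, 0, -0.045, 0, 0, 0, 0.45]],
])

```text
time_s: 18.2
eef_pos: [0.4701, -0.223, 0.0617]
eef_rot: [-0.002, 0.704, 0.711, -0.0]
wrist_force: [-0.5, 0.5, -0.7]
opening: 0.451
grasp_force: 0.0
```

Emit:
carry_out([
  [[0, 0, -0.004, 0, 0, 0, 0.45], [0, 0, -0.008, 0, 0, 0, 0.45], [0, 0, -0.012, 0, 0, 0, 0.45], [0, 0, -0.015, 0, 0, 0, 0.45], [0, 0, -0.015, 0, 0, 0, 0.45]],
])

```text
time_s: 18.62
eef_pos: [0.4715, -0.2241, 0.0489]
eef_rot: [-0.0, 0.704, 0.711, -0.0]
wrist_force: [0.4, 0.3, -0.4]
opening: 0.452
grasp_force: 0.0
```

Emit:
carry_out([
  [[0, 0, -0.001, 0, 0, 0, 0.4], [0, 0, -0.001, 0, 0, 0, 0.25], [0, 0, -0.001, 0, 0, 0, 0.1], [0, 0, -0.001, 0, 0, 0, 0.1], [0, 0, -0.001, 0, 0, 0, 0.1]],
])

```text
time_s: 19.03
eef_pos: [0.4718, -0.2245, 0.0489]
eef_rot: [0.0, 0.704, 0.711, -0.0]
wrist_force: [-2.5, 0.5, 5.3]
opening: 0.326
grasp_force: 59.0
```

Emit:
carry_out([
  [[0, 0, 0.002, 0, 0, 0, 0.1], [0, 0, 0.005, 0, 0, 0, 0.1], [0, 0, 0.01, 0, 0, 0, 0.1], [0, 0, 0.02, 0, 0, 0, 0.1], [0, 0, 0.03, 0, 0, 0, 0.1]],
])

```text
time_s: 19.45
eef_pos: [0.4716, -0.2241, 0.0792]
eef_rot: [-0.0, 0.704, 0.711, -0.0]
wrist_force: [-0.1, 0.3, -0.3]
opening: 0.323
grasp_force: 59.2
```

Emit:
carry_out([
  [[0, 0, 0.02, 0, 0, 0, 0.1], [0, 0, 0.04, 0, 0, 0, 0.1], [0, 0, 0.06, 0, 0, 0, 0.1], [0, 0, 0.08, 0, 0, 0, 0.1], [0, 0, 0.1, 0, 0, 0, 0.1]],
])

```text
time_s: 19.87
eef_pos: [0.4719, -0.2244, 0.1807]
eef_rot: [0.001, 0.704, 0.711, 0.0]
wrist_force: [0.1, 0.4, -1.4]
opening: 0.325
grasp_force: 59.2
```

Emit:
carry_out([
  [[0.005, 0.034, 0, 0, 0, 0, 0.1], [0.01, 0.068, 0, 0, 0, 0, 0.1], [0.015, 0.102, 0, 0, 0, 0, 0.1], [0.02, 0.136, 0, 0, 0, 0, 0.1], [0.025, 0.17, 0, 0, 0, 0, 0.1]],
])

```text
time_s: 20.28
eef_pos: [0.497, -0.0529, 0.1799]
eef_rot: [0.001, 0.704, 0.71, 0.0]
wrist_force: [1.5, -0.2, -1.0]
opening: 0.325
grasp_force: 59.2
```

Emit:
carry_out([
  [[0.005, 0.036, 0, 0, 0, 0, 0.1], [0.01, 0.072, 0, 0, 0, 0, 0.1], [0.015, 0.108, 0, 0, 0, 0, 0.1], [0.02, 0.144, 0, 0, 0, 0, 0.1], [0.025, 0.18, 0, 0, 0, 0, 0.1]],
])

```text
time_s: 20.7
eef_pos: [0.522, 0.1276, 0.1799]
eef_rot: [0.001, 0.704, 0.711, 0.001]
wrist_force: [1.0, -1.2, -0.3]
opening: 0.326
grasp_force: 59.2
```

Emit:
carry_out([
  [[0.005, 0.036, 0, 0, 0, 0, 0.1], [0.01, 0.072, 0, 0, 0, 0, 0.1], [0.015, 0.108, 0, 0, 0, 0, 0.1], [0.02, 0.14, 0, 0, 0, 0, 0.1], [0.0225, 0.171, 0, 0, 0, 0, 0.1]],
])

```text
time_s: 21.12
eef_pos: [0.5446, 0.2989, 0.1799]
eef_rot: [0.0, 0.703, 0.711, 0.001]
wrist_force: [0.3, -1.0, -0.8]
opening: 0.328
grasp_force: 59.2
```

Emit:
carry_out([
  [[0, 0, -0.02, 0, 0, 0, 0.1], [0, 0, -0.05, 0, 0, 0, 0.1], [0, 0, -0.08, 0, 0, 0, 0.1], [0, 0, -0.105, 0, 0, 0, 0.1], [0, 0, -0.105, 0, 0, 0, 0.1]],
])

```text
time_s: 21.53
eef_pos: [0.5404, 0.2956, 0.0686]
eef_rot: [-0.002, 0.703, 0.711, -0.004]
wrist_force: [-1.0, -0.4, -1.7]
opening: 0.328
grasp_force: 59.3
```

Emit:
carry_out([
  [[0, 0, 0, 0, 0, 0, 0.1], [0, 0, 0, 0, 0, 0, 0.1], [0, 0, 0, 0, 0, 0, 0.1], [0, 0, 0, 0, 0, 0, 0.1], [0, 0, 0, 0, 0, 0, 0.1]],
])

```text
time_s: 21.95
eef_pos: [0.5454, 0.297, 0.0754]
eef_rot: [0.001, 0.704, 0.711, 0.001]
wrist_force: [0.1, -0.7, -1.2]
opening: 0.325
grasp_force: 59.3
```

Run:
```python
from h import *
o=get_obs();print(o['eef_pos'],o['wrist_force'],o['opening'])
for n in('top','scene'):
    c=snap(n,n+'8'); print(n); hats(c,.45,.65,.1,.45,.05,.12)
I=c['pixels'][230:350,290:430,::-1]; cv2.imwrite('pics/s8.png',cv2.resize(I,(560,480),interpolation=cv2.INTER_CUBIC))
```

```text
[0.54538521 0.29699543 0.07537249] [ 0.12362224 -0.72292915 -1.21753975] 0.3252953532148043
top
yellow (21, 'med', array([541. , 357.5,  76.7]), 'rect c', array([540. , 357.5]), 'size', array([19.4, 12.8]), 'ang', 58.1)
scene
yellow (76, 'med', array([549.9, 356.6,  77.4]), 'rect c', array([548.3, 354.9]), 'size', array([23.6, 22.5]), 'ang', 1.7)
purple (12, 'med', array([544. , 303.3,  92.9]), 'rect c', array([542.5, 303.4]), 'size', array([19.9,  3.5]), 'ang', 10.9)
orange (8, 'med', array([548.4, 340.8,  62.7]), 'rect c', array([545.6, 335.3]), 'size', array([62.1, 18.2]), 'ang', 84.0)
```

View pics/s8.png

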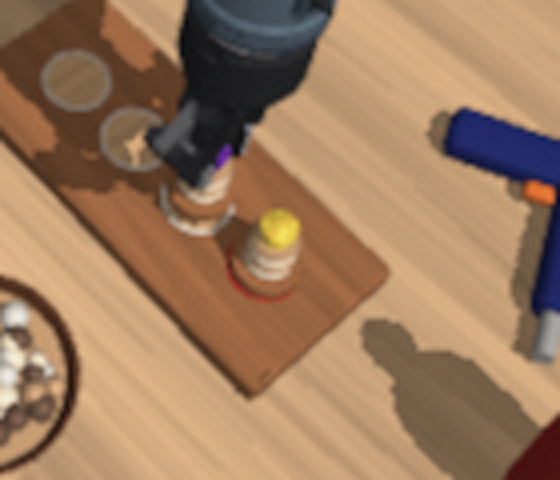

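Yellow stands on the red spot (crop (270,250)), and purple hangs just above spot 2 at (200,200). I'll lower it.

Emit:
carry_out([
  [[0, 0, -0.004, 0, 0, 0, 0.1], [-0.001, 0, -0.007, 0, 0, 0, 0.1], [-0.001, 0, -0.01, 0, 0, 0, 0.1], [-0.001, 0, -0.012, 0, 0, 0, 0.1], [-0.001, 0, -0.014, 0, 0, 0, 0.1]],
])

```text
time_s: 22.47
eef_pos: [0.5429, 0.2967, 0.0598]
eef_rot: [-0.0, 0.704, 0.711, -0.001]
wrist_force: [-8.0, -2.7, 18.6]
opening: 0.327
grasp_force: 61.8
```

Emit:
carry_out([
  [[0, 0, 0, 0, 0, 0, 0.1], [0, 0, -0.0005, 0, 0, 0, 0.1], [0, 0, -0.001, 0, 0, 0, 0.1], [0, 0, -0.0015, 0, 0, 0, 0.1], [0, 0, -0.002, 0, 0, 0, 0.1]],
])

```text
time_s: 22.88
eef_pos: [0.543, 0.2968, 0.0597]
eef_rot: [-0.0, 0.703, 0.711, -0.001]
wrist_force: [-11.1, -3.3, 21.9]
opening: 0.325
grasp_force: 62.2
```

Emit:
carry_out([
  [[0, 0, 0, 0, 0, 0, 0.1], [0, 0, 0, 0, 0, 0, 0.1], [0, 0, 0, 0, 0, 0, 0.1], [0, 0, 0, 0, 0, 0, 0.1], [0, 0, 0, 0, 0, 0, 0.1]],
])

```text
time_s: 23.3
eef_pos: [0.543, 0.2968, 0.0598]
eef_rot: [-0.0, 0.703, 0.711, -0.0]
wrist_force: [-9.7, -3.4, 18.5]
opening: 0.325
grasp_force: 61.9
```

Emit:
carry_out([
  [[0, 0, 0.002, 0, 0, 0, 0.1], [0, 0, 0.002, 0, 0, 0, 0.3], [0, 0, 0.002, 0, 0, 0, 0.5], [0, 0, 0.002, 0, 0, 0, 0.6], [0, 0, 0.002, 0, 0, 0, 0.6]],
])

```text
time_s: 23.72
eef_pos: [0.5431, 0.2966, 0.0591]
eef_rot: [-0.0, 0.704, 0.711, -0.0]
wrist_force: [-0.2, 0.4, 0.1]
opening: 0.597
grasp_force: 0.0
```

Emit:
carry_out([
  [[0, 0, 0.005, 0, 0, 0, 0.6], [0, 0, 0.02, 0, 0, 0, 0.6], [0, 0, 0.05, 0, 0, 0, 0.6], [0, 0, 0.08, 0, 0, 0, 0.6], [0, 0, 0.11, 0, 0, 0, 0.6]],
])

```text
time_s: 24.13
eef_pos: [0.5429, 0.2965, 0.1705]
eef_rot: [-0.0, 0.704, 0.711, -0.0]
wrist_force: [1.1, 0.9, -0.4]
opening: 0.6
grasp_force: 0.0
```

Emit:
carry_out([
  [[0, -0.039, 0, 0, 0, 0, 0.5], [0, -0.078, 0, 0, 0, 0, 0.5], [0, -0.117, 0, 0, 0, 0, 0.5], [0, -0.156, 0, 0, 0, 0, 0.5], [0, -0.195, 0, 0, 0, 0, 0.5]],
])

```text
time_s: 24.55
eef_pos: [0.543, 0.1001, 0.17]
eef_rot: [0.0, 0.703, 0.711, 0.0]
wrist_force: [0.7, -0.9, 0.0]
opening: 0.501
grasp_force: 0.0
```

Emit:
carry_out([
  [[0, -0.039, 0, 0, 0, 0, 0.45], [0, -0.078, 0, 0, 0, 0, 0.45], [0, -0.117, 0, 0, 0, 0, 0.45], [0, -0.156, 0, 0, 0, 0, 0.45], [0, -0.195, 0, 0, 0, 0, 0.45]],
])

```text
time_s: 24.97
eef_pos: [0.543, -0.0952, 0.17]
eef_rot: [0.0, 0.704, 0.711, 0.0]
wrist_force: [0.9, -0.5, 0.2]
opening: 0.448
grasp_force: 0.0
```

Emit:
carry_out([
  [[0, -0.038, 0, 0, 0, 0, 0.45], [0, -0.076, 0, 0, 0, 0, 0.45], [0, -0.114, 0, 0, 0, 0, 0.45], [0, -0.152, 0, 0, 0, 0, 0.45], [0, -0.189, 0, 0, 0, 0, 0.45]],
])

```text
time_s: 25.38
eef_pos: [0.543, -0.2844, 0.1699]
eef_rot: [0.0, 0.704, 0.71, 0.0]
wrist_force: [0.6, 0.2, -0.6]
opening: 0.446
grasp_force: 0.0
```

Emit:
carry_out([
  [[0, 0, -0.01, 0, 0, 0, 0.45], [0, 0, -0.03, 0, 0, 0, 0.45], [0, 0, -0.05, 0, 0, 0, 0.45], [0, 0, -0.06, 0, 0, 0, 0.45], [0, 0, -0.06, 0, 0, 0, 0.45]],
])

```text
time_s: 25.8
eef_pos: [0.5415, -0.2809, 0.1066]
eef_rot: [-0.003, 0.704, 0.711, -0.0]
wrist_force: [-1.2, -0.3, 0.4]
opening: 0.45
grasp_force: 0.0
```

Emit:
carry_out([
  [[0, 0, 0, 0, 0, 0, 0.45], [0, 0, 0, 0, 0, 0, 0.45], [0, 0, 0, 0, 0, 0, 0.45], [0, 0, 0, 0, 0, 0, 0.45], [0, 0, 0, 0, 0, 0, 0.45]],
])

```text
time_s: 26.22
eef_pos: [0.5438, -0.2826, 0.1105]
eef_rot: [0.001, 0.703, 0.711, 0.0]
wrist_force: [-0.3, 0.4, -0.0]
opening: 0.45
grasp_force: 0.0
```

Run:
```python
from h import *
o=get_obs();print(o['eef_pos'],o['wrist_force'],o['opening'])
for n in('top','scene'):
    c=snap(n,n+'9'); print(n); hats(c,.45,.65,.1,.45,.05,.1); hats(c,.4,.6,-.34,-.18,.053,.08)
```

```text
[ 0.54378016 -0.28257946  0.11054963] [-0.28031232  0.43209439 -0.01014369] 0.4497319278917847
top
yellow (37, 'med', array([544.1, 354.2,  77.6]), 'rect c', array([543.3, 353.9]), 'size', array([21.6, 23.2]), 'ang', 52.2)
purple (29, 'med', array([540.5, 294.7,  76.8]), 'rect c', array([540.7, 294.1]), 'size', array([19.2, 17.5]), 'ang', 44.4)
scene
yellow (77, 'med', array([550.4, 356.9,  77.4]), 'rect c', array([548.3, 354.7]), 'size', array([23.3, 23.3]), 'ang', 8.6)
purple (58, 'med', array([547.1, 296.8,  78.5]), 'rect c', array([546. , 295.3]), 'size', array([21.3, 19.7]), 'ang', 17.7)
orange (6, 'med', array([552.6, 341.2,  62.5]), 'rect c', array([551.1, 317.5]), 'size', array([71.4,  8.7]), 'ang', 85.4)
teal (33, 'med', array([ 546. , -278.5,   66.3]), 'rect c', array([ 544.6, -281.6]), 'size', array([23.5, 19.2]), 'ang', 45.0)
orange (31, 'med', array([ 475.3, -277.9,   65.3]), 'rect c', array([ 473.3, -280.1]), 'size', array([15.5, 18. ]), 'ang', 68.0)
```

Emit:
carry_out([
  [[0, 0, -0.012, 0, 0, 0, 0.45], [0, 0, -0.024, 0, 0, 0, 0.45], [0, 0, -0.036, 0, 0, 0, 0.45], [0, 0, -0.045, 0, 0, 0, 0.45], [0, 0, -0.045, 0, 0, 0, 0.45]],
])

```text
time_s: 26.73
eef_pos: [0.5412, -0.2808, 0.0607]
eef_rot: [-0.003, 0.704, 0.711, -0.0]
wrist_force: [-1.3, 0.4, -0.2]
opening: 0.453
grasp_force: 0.0
```

Emit:
carry_out([
  [[0, 0, -0.004, 0, 0, 0, 0.45], [0, 0, -0.008, 0, 0, 0, 0.45], [0, 0, -0.012, 0, 0, 0, 0.45], [0, 0, -0.015, 0, 0, 0, 0.45], [0, 0, -0.015, 0, 0, 0, 0.45]],
])

```text
time_s: 27.15
eef_pos: [0.543, -0.2821, 0.0489]
eef_rot: [-0.0, 0.704, 0.711, -0.0]
wrist_force: [0.1, 0.1, 0.6]
opening: 0.452
grasp_force: 0.0
```

Emit:
carry_out([
  [[0, 0, -0.001, 0, 0, 0, 0.4], [0, 0, -0.001, 0, 0, 0, 0.25], [0, 0, -0.001, 0, 0, 0, 0.1], [0, 0, -0.001, 0, 0, 0, 0.1], [0, 0, -0.001, 0, 0, 0, 0.1]],
])

```text
time_s: 27.57
eef_pos: [0.5434, -0.2825, 0.049]
eef_rot: [0.0, 0.704, 0.711, -0.0]
wrist_force: [-1.4, 0.2, 3.0]
opening: 0.323
grasp_force: 59.1
```

Emit:
carry_out([
  [[0, 0, 0.002, 0, 0, 0, 0.1], [0, 0, 0.005, 0, 0, 0, 0.1], [0, 0, 0.01, 0, 0, 0, 0.1], [0, 0, 0.02, 0, 0, 0, 0.1], [0, 0, 0.03, 0, 0, 0, 0.1]],
])

```text
time_s: 27.98
eef_pos: [0.5431, -0.2821, 0.0791]
eef_rot: [-0.0, 0.704, 0.711, -0.0]
wrist_force: [-0.3, -0.3, -0.9]
opening: 0.326
grasp_force: 59.2
```

Emit:
carry_out([
  [[0, 0, 0.02, 0, 0, 0, 0.1], [0, 0, 0.04, 0, 0, 0, 0.1], [0, 0, 0.06, 0, 0, 0, 0.1], [0, 0, 0.08, 0, 0, 0, 0.1], [0, 0, 0.1, 0, 0, 0, 0.1]],
])

```text
time_s: 28.4
eef_pos: [0.5434, -0.2824, 0.1808]
eef_rot: [0.001, 0.704, 0.711, 0.0]
wrist_force: [0.3, -0.3, 0.2]
opening: 0.323
grasp_force: 59.2
```

Emit:
carry_out([
  [[0, 0.034, 0, 0, 0, 0, 0.1], [0, 0.068, 0, 0, 0, 0, 0.1], [0, 0.102, 0, 0, 0, 0, 0.1], [0, 0.136, 0, 0, 0, 0, 0.1], [0, 0.17, 0, 0, 0, 0, 0.1]],
])

```text
time_s: 28.82
eef_pos: [0.5433, -0.111, 0.1799]
eef_rot: [0.001, 0.704, 0.71, 0.0]
wrist_force: [0.4, -0.7, -1.4]
opening: 0.327
grasp_force: 59.2
```

Emit:
carry_out([
  [[0, 0.036, 0, 0, 0, 0, 0.1], [0, 0.072, 0, 0, 0, 0, 0.1], [0, 0.108, 0, 0, 0, 0, 0.1], [0, 0.144, 0, 0, 0, 0, 0.1], [0, 0.18, 0, 0, 0, 0, 0.1]],
])

```text
time_s: 29.23
eef_pos: [0.5433, 0.0694, 0.18]
eef_rot: [0.001, 0.704, 0.711, 0.001]
wrist_force: [1.8, -0.6, -1.4]
opening: 0.329
grasp_force: 59.2
```

Emit:
carry_out([
  [[0, 0.035, 0, 0, 0, 0, 0.1], [0, 0.07, 0, 0, 0, 0, 0.1], [-0.001, 0.105, 0, 0, 0, 0, 0.1], [-0.002, 0.14, 0, 0, 0, 0, 0.1], [-0.002, 0.1665, 0, 0, 0, 0, 0.1]],
])

```text
time_s: 29.65
eef_pos: [0.5409, 0.237, 0.18]
eef_rot: [0.0, 0.703, 0.711, 0.001]
wrist_force: [-0.1, -0.3, -0.2]
opening: 0.326
grasp_force: 59.2
```

Emit:
carry_out([
  [[0, 0, -0.02, 0, 0, 0, 0.1], [0, 0, -0.045, 0, 0, 0, 0.1], [0, 0, -0.07, 0, 0, 0, 0.1], [0, 0, -0.09, 0, 0, 0, 0.1], [0, 0, -0.1, 0, 0, 0, 0.1]],
])

```text
time_s: 30.07
eef_pos: [0.5398, 0.2341, 0.0767]
eef_rot: [-0.001, 0.703, 0.711, -0.001]
wrist_force: [-0.1, 0.3, -1.2]
opening: 0.329
grasp_force: 59.3
```

Emit:
carry_out([
  [[0, 0, 0, 0, 0, 0, 0.1], [0, 0, -0.003, 0, 0, 0, 0.1], [0, 0, -0.006, 0, 0, 0, 0.1], [0, 0, -0.009, 0, 0, 0, 0.1], [0, 0, -0.011, 0, 0, 0, 0.1]],
])

```text
time_s: 30.48
eef_pos: [0.542, 0.2343, 0.0684]
eef_rot: [0.0, 0.704, 0.711, 0.001]
wrist_force: [-0.5, -0.1, -0.5]
opening: 0.322
grasp_force: 59.3
```

Emit:
carry_out([
  [[0, 0, -0.002, 0, 0, 0, 0.1], [0, 0, -0.004, 0, 0, 0, 0.1], [0, 0, -0.006, 0, 0, 0, 0.1], [0, 0, -0.008, 0, 0, 0, 0.1], [0, 0, -0.008, 0, 0, 0, 0.1]],
])

```text
time_s: 30.9
eef_pos: [0.5413, 0.2343, 0.06]
eef_rot: [-0.0, 0.704, 0.711, -0.0]
wrist_force: [-1.6, -1.4, 2.9]
opening: 0.331
grasp_force: 60.0
```

Emit:
carry_out([
  [[0, 0, -0.001, 0, 0, 0, 0.1], [0, 0, -0.001, 0, 0, 0, 0.1], [0, 0, -0.001, 0, 0, 0, 0.1], [0, 0, -0.001, 0, 0, 0, 0.1], [0, 0, -0.001, 0, 0, 0, 0.1]],
])

```text
time_s: 31.32
eef_pos: [0.5414, 0.2343, 0.0599]
eef_rot: [0.0, 0.703, 0.711, 0.0]
wrist_force: [-5.0, -0.7, 10.9]
opening: 0.326
grasp_force: 60.8
```

Emit:
carry_out([
  [[0, 0, 0.001, 0, 0, 0, 0.1], [0, 0, 0.001, 0, 0, 0, 0.3], [0, 0, 0.001, 0, 0, 0, 0.5], [0, 0, 0.001, 0, 0, 0, 0.6], [0, 0, 0.001, 0, 0, 0, 0.6]],
])

```text
time_s: 31.73
eef_pos: [0.5411, 0.2341, 0.0592]
eef_rot: [-0.0, 0.704, 0.711, -0.0]
wrist_force: [-0.4, -0.4, -0.5]
opening: 0.6
grasp_force: 0.0
```

Emit:
carry_out([
  [[0, 0, 0.005, 0, 0, 0, 0.6], [0, 0, 0.02, 0, 0, 0, 0.6], [0, 0, 0.05, 0, 0, 0, 0.6], [0, 0, 0.08, 0, 0, 0, 0.6], [0, 0, 0.11, 0, 0, 0, 0.6]],
])

```text
time_s: 32.15
eef_pos: [0.5408, 0.2341, 0.1706]
eef_rot: [-0.0, 0.704, 0.711, -0.0]
wrist_force: [0.9, 0.4, 0.1]
opening: 0.601
grasp_force: 0.0
```

Emit:
carry_out([
  [[-0.005, -0.036, 0, 0, 0, 0, 0.5], [-0.01, -0.072, 0, 0, 0, 0, 0.5], [-0.015, -0.108, 0, 0, 0, 0, 0.5], [-0.02, -0.144, 0, 0, 0, 0, 0.5], [-0.025, -0.18, 0, 0, 0, 0, 0.5]],
])

```text
time_s: 32.57
eef_pos: [0.5158, 0.0528, 0.17]
eef_rot: [0.0, 0.703, 0.711, 0.0]
wrist_force: [1.6, -0.5, 0.3]
opening: 0.5
grasp_force: 0.0
```

Emit:
carry_out([
  [[-0.005, -0.036, 0, 0, 0, 0, 0.45], [-0.01, -0.072, 0, 0, 0, 0, 0.45], [-0.015, -0.108, 0, 0, 0, 0, 0.45], [-0.02, -0.144, 0, 0, 0, 0, 0.45], [-0.025, -0.18, 0, 0, 0, 0, 0.45]],
])

```text
time_s: 32.98
eef_pos: [0.4908, -0.1275, 0.17]
eef_rot: [0.0, 0.704, 0.711, 0.0]
wrist_force: [1.0, 0.8, -0.3]
opening: 0.45
grasp_force: 0.0
```

Emit:
carry_out([
  [[-0.004, -0.032, 0, 0, 0, 0, 0.45], [-0.008, -0.064, 0, 0, 0, 0, 0.45], [-0.012, -0.096, 0, 0, 0, 0, 0.45], [-0.016, -0.128, 0, 0, 0, 0, 0.45], [-0.02, -0.157, 0, 0, 0, 0, 0.45]],
])

```text
time_s: 33.4
eef_pos: [0.4708, -0.2849, 0.1699]
eef_rot: [0.0, 0.704, 0.71, -0.0]
wrist_force: [0.3, -1.0, 0.5]
opening: 0.449
grasp_force: 0.0
```

Emit:
carry_out([
  [[0, 0, -0.01, 0, 0, 0, 0.45], [0, 0, -0.03, 0, 0, 0, 0.45], [0, 0, -0.05, 0, 0, 0, 0.45], [0, 0, -0.06, 0, 0, 0, 0.45], [0, 0, -0.06, 0, 0, 0, 0.45]],
])

```text
time_s: 33.82
eef_pos: [0.4697, -0.281, 0.1068]
eef_rot: [-0.003, 0.704, 0.711, -0.0]
wrist_force: [-1.6, 0.1, 0.7]
opening: 0.447
grasp_force: 0.0
```

Emit:
carry_out([
  [[0, 0, 0, 0, 0, 0, 0.45], [0, 0, 0, 0, 0, 0, 0.45], [0, 0, 0, 0, 0, 0, 0.45], [0, 0, 0, 0, 0, 0, 0.45], [0, 0, 0, 0, 0, 0, 0.45]],
])

```text
time_s: 34.23
eef_pos: [0.4717, -0.2831, 0.1104]
eef_rot: [0.001, 0.703, 0.711, -0.0]
wrist_force: [-0.3, 0.0, 0.4]
opening: 0.452
grasp_force: 0.0
```

Run:
```python
from h import *
o=get_obs();print(o['eef_pos'],o['wrist_force'],o['opening'])
for n in('top','scene'):
    c=snap(n,n+'10'); print(n); hats(c,.4,.68,.1,.5,.05,.1); hats(c,.4,.6,-.34,-.18,.053,.08)
```

```text
[ 0.47174142 -0.28311893  0.11041685] [-0.34310547  0.0027168   0.39930866] 0.45181318780473145
top
yellow (37, 'med', array([544. , 354.6,  78.1]), 'rect c', array([543. , 353.1]), 'size', array([20.5, 23.1]), 'ang', 54.6)
teal (30, 'med', array([538.7, 232.4,  76.9]), 'rect c', array([540.2, 233. ]), 'size', array([17.6, 18.5]), 'ang', 87.8)
purple (28, 'med', array([539.4, 294.3,  77.3]), 'rect c', array([539.8, 294.2]), 'size', array([18.9, 17.3]), 'ang', 28.7)
scene
yellow (76, 'med', array([550.4, 356.7,  78.1]), 'rect c', array([548.5, 355.4]), 'size', array([22.7, 24.2]), 'ang', 89.2)
teal (50, 'med', array([544.8, 236.7,  78.5]), 'rect c', array([542.8, 236.5]), 'size', array([22.2, 18.9]), 'ang', 43.6)
purple (58, 'med', array([547.5, 297. ,  78.4]), 'rect c', array([545.7, 295.3]), 'size', array([22. , 19.7]), 'ang', 14.1)
orange (8, 'med', array([551.3, 341.1,  62.2]), 'rect c', array([553.5, 295.2]), 'size', array([ 17.3, 145.1]), 'ang', 4.8)
orange (33, 'med', array([ 474.4, -278.7,   65.8]), 'rect c', array([ 474.5, -280.6]), 'size', array([17.5, 18.6]), 'ang', 36.7)
```

Emit:
carry_out([
  [[0, 0, -0.012, 0, 0, 0, 0.45], [0, 0, -0.024, 0, 0, 0, 0.45], [0, 0, -0.036, 0, 0, 0, 0.45], [0, 0, -0.045, 0, 0, 0, 0.45], [0, 0, -0.045, 0, 0, 0, 0.45]],
])

```text
time_s: 34.75
eef_pos: [0.4694, -0.2812, 0.0611]
eef_rot: [-0.003, 0.704, 0.711, -0.0]
wrist_force: [0.2, 0.5, 0.4]
opening: 0.45
grasp_force: 0.0
```

Emit:
carry_out([
  [[0, 0, -0.004, 0, 0, 0, 0.45], [0, 0, -0.008, 0, 0, 0, 0.45], [0, 0, -0.012, 0, 0, 0, 0.45], [0, 0, -0.015, 0, 0, 0, 0.45], [0, 0, -0.015, 0, 0, 0, 0.45]],
])

```text
time_s: 35.17
eef_pos: [0.471, -0.2826, 0.049]
eef_rot: [-0.0, 0.704, 0.711, -0.0]
wrist_force: [0.3, -0.1, 0.9]
opening: 0.449
grasp_force: 0.0
```

Emit:
carry_out([
  [[0, 0, -0.001, 0, 0, 0, 0.4], [0, 0, -0.001, 0, 0, 0, 0.25], [0, 0, -0.001, 0, 0, 0, 0.1], [0, 0, -0.001, 0, 0, 0, 0.1], [0, 0, -0.001, 0, 0, 0, 0.1]],
])

```text
time_s: 35.58
eef_pos: [0.4714, -0.283, 0.0489]
eef_rot: [0.0, 0.704, 0.711, -0.0]
wrist_force: [-1.5, 0.1, 4.2]
opening: 0.327
grasp_force: 59.1
```

Emit:
carry_out([
  [[0, 0, 0.002, 0, 0, 0, 0.1], [0, 0, 0.005, 0, 0, 0, 0.1], [0, 0, 0.01, 0, 0, 0, 0.1], [0, 0, 0.02, 0, 0, 0, 0.1], [0, 0, 0.03, 0, 0, 0, 0.1]],
])

```text
time_s: 36.0
eef_pos: [0.4711, -0.2827, 0.0792]
eef_rot: [-0.0, 0.704, 0.711, -0.0]
wrist_force: [-1.4, -0.2, 0.1]
opening: 0.325
grasp_force: 59.2
```

Emit:
carry_out([
  [[0, 0, 0.02, 0, 0, 0, 0.1], [0, 0, 0.04, 0, 0, 0, 0.1], [0, 0, 0.06, 0, 0, 0, 0.1], [0, 0, 0.08, 0, 0, 0, 0.1], [0, 0, 0.1, 0, 0, 0, 0.1]],
])

```text
time_s: 36.42
eef_pos: [0.4714, -0.2829, 0.1807]
eef_rot: [0.001, 0.704, 0.711, 0.0]
wrist_force: [0.3, -0.2, -0.6]
opening: 0.325
grasp_force: 59.2
```

Emit:
carry_out([
  [[0.005, 0.03, 0, 0, 0, 0, 0.1], [0.01, 0.06, 0, 0, 0, 0, 0.1], [0.015, 0.09, 0, 0, 0, 0, 0.1], [0.02, 0.12, 0, 0, 0, 0, 0.1], [0.025, 0.155, 0, 0, 0, 0, 0.1]],
])

```text
time_s: 36.83
eef_pos: [0.4966, -0.1272, 0.1799]
eef_rot: [0.001, 0.704, 0.71, 0.0]
wrist_force: [1.3, 0.6, -0.4]
opening: 0.327
grasp_force: 59.2
```

Emit:
carry_out([
  [[0.005, 0.031, 0, 0, 0, 0, 0.1], [0.01, 0.062, 0, 0, 0, 0, 0.1], [0.015, 0.093, 0, 0, 0, 0, 0.1], [0.02, 0.124, 0, 0, 0, 0, 0.1], [0.025, 0.155, 0, 0, 0, 0, 0.1]],
])

```text
time_s: 37.25
eef_pos: [0.5216, 0.0287, 0.1799]
eef_rot: [0.001, 0.704, 0.711, 0.0]
wrist_force: [0.3, -0.4, -0.5]
opening: 0.326
grasp_force: 59.2
```

Emit:
carry_out([
  [[0.004, 0.03, 0, 0, 0, 0, 0.1], [0.008, 0.06, 0, 0, 0, 0, 0.1], [0.012, 0.09, 0, 0, 0, 0, 0.1], [0.015, 0.12, 0, 0, 0, 0, 0.1], [0.016, 0.147, 0, 0, 0, 0, 0.1]],
])

```text
time_s: 37.67
eef_pos: [0.5376, 0.1761, 0.1799]
eef_rot: [0.0, 0.703, 0.711, 0.001]
wrist_force: [0.4, -0.1, -0.9]
opening: 0.327
grasp_force: 59.2
```

Emit:
carry_out([
  [[0, 0, -0.02, 0, 0, 0, 0.1], [0, 0, -0.045, 0, 0, 0, 0.1], [0, 0, -0.07, 0, 0, 0, 0.1], [0, 0, -0.09, 0, 0, 0, 0.1], [0, 0, -0.1, 0, 0, 0, 0.1]],
])

```text
time_s: 38.08
eef_pos: [0.5358, 0.1742, 0.0767]
eef_rot: [-0.001, 0.703, 0.711, -0.001]
wrist_force: [-0.8, 0.4, -0.6]
opening: 0.328
grasp_force: 59.3
```

Emit:
carry_out([
  [[0, 0, 0, 0, 0, 0, 0.1], [0, 0, -0.003, 0, 0, 0, 0.1], [0, 0, -0.006, 0, 0, 0, 0.1], [0, 0, -0.009, 0, 0, 0, 0.1], [0, 0, -0.011, 0, 0, 0, 0.1]],
])

```text
time_s: 38.5
eef_pos: [0.538, 0.1742, 0.0684]
eef_rot: [0.001, 0.704, 0.711, 0.001]
wrist_force: [0.1, 0.2, -0.4]
opening: 0.328
grasp_force: 59.3
```

Emit:
carry_out([
  [[0, 0, -0.002, 0, 0, 0, 0.1], [0, 0, -0.004, 0, 0, 0, 0.1], [0, 0, -0.006, 0, 0, 0, 0.1], [0, 0, -0.008, 0, 0, 0, 0.1], [0, 0, -0.008, 0, 0, 0, 0.1]],
])

```text
time_s: 38.92
eef_pos: [0.5373, 0.1743, 0.06]
eef_rot: [-0.0, 0.704, 0.711, -0.0]
wrist_force: [-1.7, -0.6, 4.2]
opening: 0.324
grasp_force: 60.1
```

Emit:
carry_out([
  [[0, 0, -0.001, 0, 0, 0, 0.1], [0, 0, -0.001, 0, 0, 0, 0.1], [0, 0, -0.001, 0, 0, 0, 0.1], [0, 0, -0.001, 0, 0, 0, 0.1], [0, 0, -0.001, 0, 0, 0, 0.1]],
])

```text
time_s: 39.33
eef_pos: [0.5374, 0.1743, 0.0599]
eef_rot: [0.0, 0.703, 0.711, -0.0]
wrist_force: [-5.2, -1.4, 10.4]
opening: 0.327
grasp_force: 60.9
```

Emit:
carry_out([
  [[0, 0, 0.001, 0, 0, 0, 0.1], [0, 0, 0.001, 0, 0, 0, 0.3], [0, 0, 0.001, 0, 0, 0, 0.5], [0, 0, 0.001, 0, 0, 0, 0.6], [0, 0, 0.001, 0, 0, 0, 0.6]],
])

```text
time_s: 39.75
eef_pos: [0.5372, 0.1742, 0.0592]
eef_rot: [-0.0, 0.704, 0.711, -0.0]
wrist_force: [-0.7, 0.5, 0.2]
opening: 0.603
grasp_force: 0.0
```

Emit:
carry_out([
  [[0, 0, 0.005, 0, 0, 0, 0.6], [0, 0, 0.02, 0, 0, 0, 0.6], [0, 0, 0.05, 0, 0, 0, 0.6], [0, 0, 0.08, 0, 0, 0, 0.6], [0, 0, 0.11, 0, 0, 0, 0.6]],
])

```text
time_s: 40.17
eef_pos: [0.5368, 0.1741, 0.1706]
eef_rot: [-0.0, 0.704, 0.711, -0.0]
wrist_force: [0.5, -0.2, 0.3]
opening: 0.596
grasp_force: 0.0
```

Emit:
carry_out([
  [[0.012, -0.025, 0, 0, 0, 0, 0.6], [0.024, -0.05, 0, 0, 0, 0, 0.6], [0.036, -0.075, 0, 0, 0, 0, 0.6], [0.048, -0.1, 0, 0, 0, 0, 0.6], [0.06, -0.125, 0, 0, 0, 0, 0.6]],
])

```text
time_s: 40.58
eef_pos: [0.5977, 0.0481, 0.17]
eef_rot: [0.0, 0.703, 0.711, 0.0]
wrist_force: [-0.4, -0.7, 1.1]
opening: 0.598
grasp_force: 0.0
```

Emit:
carry_out([
  [[0.012, -0.025, 0, 0, 0, 0.023, 0.6], [0.026, -0.05, 0, 0, 0, 0.046, 0.6], [0.039, -0.075, 0, 0, 0, 0.069, 0.6], [0.052, -0.1, 0, 0, 0, 0.092, 0.6], [0.0665, -0.125, 0, 0, 0, 0.115, 0.6]],
])

```text
time_s: 41.0
eef_pos: [0.6641, -0.0771, 0.1697]
eef_rot: [-0.0, 0.661, 0.75, -0.0]
wrist_force: [1.1, 0.0, 0.2]
opening: 0.6
grasp_force: 0.0
```

Emit:
carry_out([
  [[0, 0, 0, 0, 0, 0, 0.6], [0, 0, 0, 0, 0, 0, 0.6], [0, 0, 0, 0, 0, 0, 0.6], [0, 0, 0, 0, 0, 0, 0.6], [0, 0, 0, 0, 0, 0, 0.6]],
])

```text
time_s: 41.42
eef_pos: [0.6633, -0.0745, 0.1696]
eef_rot: [-0.0, 0.661, 0.75, -0.0]
wrist_force: [0.3, 0.1, 0.0]
opening: 0.601
grasp_force: 0.0
```

Run:
```python
from h import *
from scipy.spatial.transform import Rotation as R
o=get_obs();print(o['eef_pos'],o['wrist_force'],o['opening'],R.from_quat(o['eef_rot'],scalar_first=True).as_matrix().round(3)[:2,1])
for n in('top','scene'):
    c=snap(n,n+'11'); print(n); hats(c,.4,.68,.1,.5,.05,.1)
for n in('top0','scene0'):
    c=np.load(f'pics/{n}.npz'); P=cloud(c); print(n,'sign top',rect(P,roi(P,.62,.72,-.12,-.03,.08,.11)))
```

```text
[ 0.66333411 -0.07448595  0.16958515] [0.32534862 0.08391673 0.02146224] 0.6010811931318198 [0.992 0.126]
top
yellow (37, 'med', array([544. , 354.1,  77.5]), 'rect c', array([543.4, 353.2]), 'size', array([22.2, 23.7]), 'ang', 55.8)
teal (30, 'med', array([538.6, 232.6,  76.3]), 'rect c', array([540.6, 233.7]), 'size', array([19.7, 17.9]), 'ang', 4.9)
purple (29, 'med', array([539.6, 294.2,  77.9]), 'rect c', array([541.7, 293.6]), 'size', array([17.9, 18.5]), 'ang', 2.0)
orange (41, 'med', array([533.6, 172.4,  75. ]), 'rect c', array([542.8, 234.2]), 'size', array([146.7,  25.6]), 'ang', 85.5)
scene
yellow (75, 'med', array([551.1, 356.7,  77.9]), 'rect c', array([549.7, 355.7]), 'size', array([22.8, 22.2]), 'ang', 67.6)
teal (50, 'med', array([544.4, 235.6,  78.1]), 'rect c', array([543.2, 236. ]), 'size', array([18.6, 20.9]), 'ang', 68.7)
purple (58, 'med', array([547.5, 297. ,  78.5]), 'rect c', array([546.3, 295.8]), 'size', array([23.7, 20.5]), 'ang', 25.6)
orange (74, 'med', array([542.5, 178. ,  76.4]), 'rect c', array([541.5, 264. ]), 'size', array([205.2,  25. ]), 'ang', 87.9)
top0 sign top (49, 'med', array([659.6, -75.5,  90.6]), 'rect c', array([660.2, -74.7]), 'size', array([ 9.3, 57.7]), 'ang', 9.1)
scene0 sign top (86, 'med', array([667.7, -73. ,  90.8]), 'rect c', array([667.4, -75.4]), 'size', array([ 8.9, 60.9]), 'ang', 9.1)
```

Emit:
carry_out([
  [[0, 0, -0.02, 0, 0, 0, 0.6], [0, 0, -0.04, 0, 0, 0, 0.6], [0, 0, -0.06, 0, 0, 0, 0.6], [0, 0, -0.075, 0, 0, 0, 0.6], [0, 0, -0.085, 0, 0, 0, 0.6]],
])

```text
time_s: 41.93
eef_pos: [0.6626, -0.0749, 0.0825]
eef_rot: [-0.001, 0.661, 0.75, -0.001]
wrist_force: [-1.4, 0.9, 0.0]
opening: 0.603
grasp_force: 0.0
```

Emit:
carry_out([
  [[0, 0, -0.01, 0, 0, 0, 0.6], [0, 0, -0.02, 0, 0, 0, 0.6], [0, 0, -0.03, 0, 0, 0, 0.6], [0, 0, -0.03, 0, 0, 0, 0.5], [0, 0, -0.03, 0, 0, 0, 0.4]],
])

```text
time_s: 42.35
eef_pos: [0.6635, -0.0757, 0.054]
eef_rot: [-0.0, 0.662, 0.75, -0.0]
wrist_force: [0.2, 1.0, 1.2]
opening: 0.399
grasp_force: 0.0
```

Emit:
carry_out([
  [[0, 0, 0, 0, 0, 0, 0.3], [0, 0, 0, 0, 0, 0, 0.2], [0, 0, 0, 0, 0, 0, 0], [0, 0, 0, 0, 0, 0, 0], [0, 0, 0, 0, 0, 0, 0]],
])

```text
time_s: 42.77
eef_pos: [0.6645, -0.0761, 0.0555]
eef_rot: [0.001, 0.662, 0.75, 0.0]
wrist_force: [-0.3, -0.3, 3.2]
opening: 0.084
grasp_force: 58.9
```

Emit:
carry_out([
  [[0, 0, 0, 0, 0, 0, 0], [0, 0, 0, 0, 0, 0, 0], [0, 0, 0, 0, 0, 0, 0], [0, 0, 0, 0, 0, 0, 0], [0, 0, 0, 0, 0, 0, 0]],
])

```text
time_s: 43.18
eef_pos: [0.6645, -0.0761, 0.0555]
eef_rot: [0.001, 0.662, 0.75, 0.0]
wrist_force: [0.0, -0.2, 6.0]
opening: 0.088
grasp_force: 59.2
```

Emit:
carry_out([
  [[0, 0, 0.004, 0, 0, 0, 0], [0, 0, 0.01, 0, 0, 0, 0], [0, 0, 0.02, 0, 0, 0, 0], [0, 0, 0.03, 0, 0, 0, 0], [0, 0, 0.04, 0, 0, 0, 0]],
])

```text
time_s: 43.6
eef_pos: [0.6638, -0.0758, 0.0957]
eef_rot: [0.0, 0.662, 0.75, -0.0]
wrist_force: [0.8, 0.3, -0.8]
opening: 0.087
grasp_force: 58.6
```

Emit:
carry_out([
  [[0, 0, 0.01, 0, 0, 0, 0], [0, 0, 0.02, 0, 0, 0, 0], [0, 0, 0.03, 0, 0, 0, 0], [0, 0, 0.03, 0, 0, 0, 0], [0, 0, 0.03, 0, 0, 0, 0]],
])

```text
time_s: 44.02
eef_pos: [0.6643, -0.076, 0.1256]
eef_rot: [0.001, 0.662, 0.75, 0.0]
wrist_force: [-0.6, -0.3, -1.1]
opening: 0.087
grasp_force: 58.6
```

Run:
```python
from h import *
from scipy.spatial.transform import Rotation as R
o=get_obs();print(o['eef_pos'],o['wrist_force'],o['opening'],R.from_quat(o['eef_rot'],scalar_first=True).as_matrix().round(3)[:2,1])
c=snap('scene','scene12');P=cloud(c)
for z in range(60,150,15): 
    m=roi(P,.6,.73,-.13,.0,z/1000,(z+15)/1000); print(z,rect(P,m))
I=c['pixels'][160:300,170:310,::-1]; cv2.imwrite('pics/s12.png',cv2.resize(I,(560,560),interpolation=cv2.INTER_CUBIC))
```

```text
[ 0.66430738 -0.07598478  0.12564007] [-0.59275758 -0.29498074 -1.08480152] 0.08732327937770151 [0.992 0.125]
60 (0, 'med', array([nan, nan, nan]), 'rect c', array([0., 0.]), 'size', array([0., 0.]), 'ang', 0.0)
75 (33, 'med', array([669.5, -68.1,  85.1]), 'rect c', array([669.7, -72.8]), 'size', array([ 6.6, 59.6]), 'ang', 12.9)
90 (50, 'med', array([670.3, -68.4,  98.4]), 'rect c', array([670. , -73.9]), 'size', array([ 8.4, 60. ]), 'ang', 13.4)
105 (38, 'med', array([668.5, -58.4, 111. ]), 'rect c', array([670.3, -74. ]), 'size', array([ 8.7, 60.3]), 'ang', 13.2)
120 (29, 'med', array([668. , -55.3, 129.9]), 'rect c', array([668.5, -56. ]), 'size', array([ 8. , 25.6]), 'ang', 22.4)
135 (53, 'med', array([670. , -63.8, 142.6]), 'rect c', array([671.6, -60.9]), 'size', array([29.6, 34.5]), 'ang', 74.9)
  return _methods._mean(a, axis=axis, dtype=dtype,
  ret = um.true_divide(
```

View pics/s12.png

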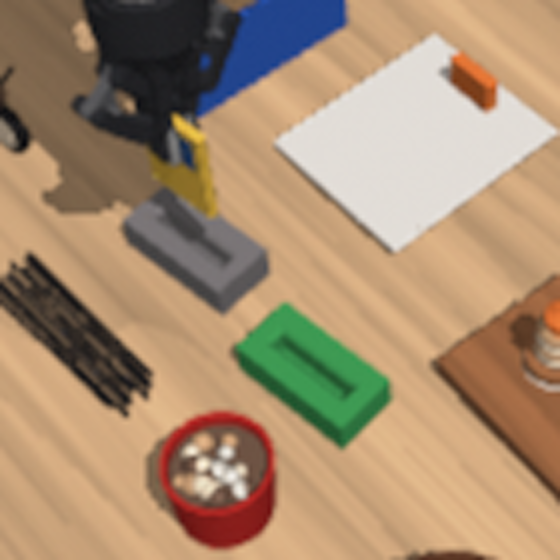

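The sign is held clear of the grey block (crop (190,170)), and the green foot's slot is at (315,365). I'll check the sign's yaw in the grip.

Run:
```python
from h import *
def fit(c,m,P):
    p=P[m][:,:2]*1e3; mu=p.mean(0); w,V=np.linalg.eigh(np.cov((p-mu).T)); v=V[:,1]; v=v*np.sign(v[1]); n=np.array([v[1],-v[0]])
    d=(p-mu)@n; t=(p-mu)@v
    return len(p),mu.round(1),'yaw',np.degrees(np.arctan2(-v[0],v[1])).round(1),'thick',np.percentile(d,[2,98]).round(1),'ext',t.min().round(),t.max().round(), 'ctr',(mu+v*(t.min()+t.max())/2).round(1)
for tag in('scene12','scene0'):
    c=np.load(f'pics/{tag}.npz');P=cloud(c)
    for lo,hi in ((.078,.115),) if tag=='scene12' else ((.04,.095),(.088,.1)):
        print(tag,lo,fit(c,roi(P,.62,.72,-.12,-.03,lo,hi),P))
c=snap('top','top12');P=cloud(c);print('top',fit(c,roi(P,.62,.72,-.12,-.03,.078,.17),P) )
H=cv2.cvtColor(c['pixels'],cv2.COLOR_RGB2HSV);m=roi(P,.62,.72,-.12,-.03,.078,.18)&(H[...,0]>18)&(H[...,0]<32)&(H[...,1]>120);print(m.sum(),P[m].round(3))
# foot slot: dark pixels within green
for tag in('scene12','top0','top12'):
    c=np.load(f'pics/{tag}.npz');P=cloud(c);H=cv2.cvtColor(c['pixels'],cv2.COLOR_RGB2HSV);h,s,v=[H[...,i].astype(int) for i in range(3)]
    print(tag,'foot',rect(P,roi(P,.6,.74,-.02,.15,.024,.036)&(h>50)&(h<80)&(s>100)),'slot',rect(P,roi(P,.64,.70,.02,.115,.0,.024)&(h>50)&(h<80)))
```

```text
scene12 0.078 (109, array([668.9, -68.3]), 'yaw', np.float64(9.3), 'thick', array([-5. ,  2.5]), 'ext', np.float64(-36.0), np.float64(25.0), 'ctr', array([669.8, -73.8]))
scene0 0.04 (204, array([668.3, -71.1]), 'yaw', np.float64(9.0), 'thick', array([-5.3,  2.8]), 'ext', np.float64(-34.0), np.float64(28.0), 'ctr', array([668.8, -74.2]))
scene0 0.088 (60, array([666.8, -73.2]), 'yaw', np.float64(8.1), 'thick', array([-4.3,  3.8]), 'ext', np.float64(-32.0), np.float64(28.0), 'ctr', array([667.1, -75.2]))
top (6, array([659.9, -54.5]), 'yaw', np.float64(-10.7), 'thick', array([-0.9,  1.6]), 'ext', np.float64(-7.0), np.float64(7.0), 'ctr', array([660. , -54.1]))
5 [[ 0.661 -0.05   0.164]
 [ 0.66  -0.054  0.166]
 [ 0.661 -0.057  0.162]
 [ 0.658 -0.058  0.16 ]
 [ 0.658 -0.061  0.16 ]]
scene12 foot (526, 'med', array([671.3,  70.2,  29.3]), 'rect c', array([671.5,  68.5]), 'size', array([ 51.4, 100. ]), 'ang', 7.2) slot (128, 'med', array([669.3,  71.4,  15.1]), 'rect c', array([677.8,  80.6]), 'size', array([45.7, 86.4]), 'ang', 18.8)
top0 foot (274, 'med', array([662.7,  65.6,  28.9]), 'rect c', array([666.3,  66.1]), 'size', array([51.4, 98.6]), 'ang', 7.5) slot (54, 'med', array([670.9,  69.9,  10.6]), 'rect c', array([671.5,  68.5]), 'size', array([92.6, 54.5]), 'ang', 89.4)
top12 foot (273, 'med', array([664.9,  65.7,  29.1]), 'rect c', array([666.6,  66.3]), 'size', array([51.4, 98.1]), 'ang', 7.0) slot (69, 'med', array([669.2,  66.2,  11.2]), 'rect c', array([666.6,  69.1]), 'size', array([50.4, 90.4]), 'ang', 7.9)
```

Emit:
carry_out([
  [[0.001, 0.02, 0, 0, 0, 0, 0], [0.002, 0.055, 0, 0, 0, 0, 0], [0.003, 0.09, 0, 0, 0, 0, 0], [0.004, 0.12, 0, 0, 0, 0, 0], [0.0053, 0.1423, 0, 0, 0, 0.003, 0]],
])

```text
time_s: 44.53
eef_pos: [0.668, 0.0692, 0.1233]
eef_rot: [-0.001, 0.66, 0.751, -0.0]
wrist_force: [-0.1, -0.1, -1.3]
opening: 0.083
grasp_force: 58.6
```

Emit:
carry_out([
  [[0, 0, 0, 0, 0, 0, 0], [0, 0, -0.01, 0, 0, 0, 0], [0, 0, -0.02, 0, 0, 0, 0], [0, 0, -0.03, 0, 0, 0, 0], [0, 0, -0.04, 0, 0, 0, 0]],
])

```text
time_s: 44.95
eef_pos: [0.6683, 0.0651, 0.0824]
eef_rot: [-0.001, 0.661, 0.75, -0.001]
wrist_force: [1.0, -0.8, -0.9]
opening: 0.089
grasp_force: 58.6
```

Emit:
carry_out([
  [[0, 0, 0, 0, 0, 0, 0], [0, 0, -0.001, 0, 0, 0, 0], [0, 0, -0.003, 0, 0, 0, 0], [0, 0, -0.005, 0, 0, 0, 0], [0, 0, -0.007, 0, 0, 0, 0]],
])

```text
time_s: 45.37
eef_pos: [0.6696, 0.0663, 0.078]
eef_rot: [0.0, 0.661, 0.751, 0.0]
wrist_force: [-0.0, -0.4, -1.2]
opening: 0.084
grasp_force: 58.6
```

Emit:
carry_out([
  [[0, 0, -0.001, 0, 0, 0, 0], [0, 0, -0.002, 0, 0, 0, 0], [0, 0, -0.003, 0, 0, 0, 0], [0, 0, -0.004, 0, 0, 0, 0], [0, 0, -0.005, 0, 0, 0, 0]],
])

```text
time_s: 45.78
eef_pos: [0.6691, 0.0665, 0.0725]
eef_rot: [0.0, 0.66, 0.751, 0.0]
wrist_force: [0.0, 0.8, -0.5]
opening: 0.086
grasp_force: 58.6
```

Emit:
carry_out([
  [[0, 0, -0.001, 0, 0, 0, 0], [0, 0, -0.002, 0, 0, 0, 0], [0, 0, -0.003, 0, 0, 0, 0], [0, 0, -0.004, 0, 0, 0, 0], [0, 0, -0.005, 0, 0, 0, 0]],
])

```text
time_s: 46.2
eef_pos: [0.669, 0.0665, 0.0674]
eef_rot: [-0.0, 0.66, 0.751, -0.0]
wrist_force: [-0.0, -0.7, -0.2]
opening: 0.089
grasp_force: 58.6
```

Emit:
carry_out([
  [[0, 0, -0.0015, 0, 0, 0, 0], [0, 0, -0.003, 0, 0, 0, 0], [0, 0, -0.0045, 0, 0, 0, 0], [0, 0, -0.006, 0, 0, 0, 0], [0, 0, -0.0075, 0, 0, 0, 0]],
])

```text
time_s: 46.62
eef_pos: [0.669, 0.0665, 0.0598]
eef_rot: [-0.0, 0.66, 0.751, -0.0]
wrist_force: [-0.8, 0.0, -0.7]
opening: 0.084
grasp_force: 58.6
```

Emit:
carry_out([
  [[0, 0, -0.001, 0, 0, 0, 0], [0, 0, -0.002, 0, 0, 0, 0], [0, 0, -0.003, 0, 0, 0, 0], [0, 0, -0.004, 0, 0, 0, 0], [0, 0, -0.004, 0, 0, 0, 0]],
])

```text
time_s: 47.03
eef_pos: [0.6689, 0.0665, 0.0557]
eef_rot: [-0.0, 0.66, 0.751, -0.0]
wrist_force: [0.2, 0.3, -1.4]
opening: 0.085
grasp_force: 58.6
```

Emit:
carry_out([
  [[0, 0, -0.0005, 0, 0, 0, 0], [0, 0, -0.001, 0, 0, 0, 0], [0, 0, -0.0015, 0, 0, 0, 0], [0, 0, -0.002, 0, 0, 0, 0], [0, 0, -0.002, 0, 0, 0, 0]],
])

```text
time_s: 47.45
eef_pos: [0.6693, 0.0665, 0.0555]
eef_rot: [0.0, 0.66, 0.751, 0.0]
wrist_force: [-3.9, 0.5, 8.6]
opening: 0.09
grasp_force: 60.0
```

Emit:
carry_out([
  [[0, 0, 0.002, 0, 0, 0, 0], [0, 0, 0.002, 0, 0, 0, 0.2], [0, 0, 0.002, 0, 0, 0, 0.4], [0, 0, 0.002, 0, 0, 0, 0.6], [0, 0, 0.002, 0, 0, 0, 0.6]],
])

```text
time_s: 47.87
eef_pos: [0.6689, 0.0665, 0.0557]
eef_rot: [-0.0, 0.66, 0.751, -0.0]
wrist_force: [0.5, 0.1, 0.5]
opening: 0.595
grasp_force: 0.0
```

Emit:
carry_out([
  [[0, 0, 0, 0, 0, 0, 0.6], [0, 0, 0.01, 0, 0, 0, 0.6], [0, 0, 0.04, 0, 0, 0, 0.6], [0, 0, 0.08, 0, 0, 0, 0.6], [0, 0, 0.11, 0, 0, 0, 0.6]],
])

```text
time_s: 48.28
eef_pos: [0.6694, 0.0665, 0.1689]
eef_rot: [0.0, 0.66, 0.751, 0.0]
wrist_force: [0.2, 0.2, 1.0]
opening: 0.603
grasp_force: 0.0
```

Emit:
carry_out([
  [[-0.026, -0.0116, 0, 0, 0, -0.011, 0.6], [-0.052, -0.0232, 0, 0, 0, -0.023, 0.6], [-0.078, -0.0348, 0, 0, 0, -0.035, 0.6], [-0.104, -0.0464, 0, 0, 0, -0.047, 0.6], [-0.13, -0.058, 0, 0, 0, -0.059, 0.6]],
])

```text
time_s: 48.7
eef_pos: [0.538, 0.0081, 0.1668]
eef_rot: [0.0, 0.682, 0.731, 0.0]
wrist_force: [-0.5, 0.2, 0.4]
opening: 0.599
grasp_force: 0.0
```

Emit:
carry_out([
  [[-0.026, -0.0116, 0, 0, 0, -0.011, 0.6], [-0.052, -0.0232, 0, 0, 0, -0.023, 0.6], [-0.078, -0.0348, 0, 0, 0, -0.035, 0.6], [-0.104, -0.0464, 0, 0, 0, -0.047, 0.6], [-0.131, -0.058, 0, 0, 0, -0.059, 0.6]],
])

```text
time_s: 49.12
eef_pos: [0.4071, -0.0499, 0.1667]
eef_rot: [0.001, 0.704, 0.711, 0.0]
wrist_force: [0.1, -0.2, 0.8]
opening: 0.599
grasp_force: 0.0
```

Emit:
carry_out([
  [[0, 0, -0.01, 0, 0, 0, 0.6], [0, 0, -0.03, 0, 0, 0, 0.6], [0, 0, -0.05, 0, 0, 0, 0.6], [0, 0, -0.06, 0, 0, 0, 0.6], [0, 0, -0.06, 0, 0, 0, 0.6]],
])

```text
time_s: 49.53
eef_pos: [0.4068, -0.0489, 0.1043]
eef_rot: [-0.002, 0.704, 0.711, -0.001]
wrist_force: [0.2, 0.0, -0.6]
opening: 0.597
grasp_force: 0.0
```

Emit:
carry_out([
  [[0, 0, 0, 0, 0, 0, 0.6], [0, 0, 0, 0, 0, 0, 0.6], [0, 0, 0, 0, 0, 0, 0.6], [0, 0, 0, 0, 0, 0, 0.6], [0, 0, 0, 0, 0, 0, 0.6]],
])

```text
time_s: 49.95
eef_pos: [0.4086, -0.0497, 0.1066]
eef_rot: [0.001, 0.704, 0.711, 0.0]
wrist_force: [-0.3, -0.1, -0.2]
opening: 0.599
grasp_force: 0.0
```

Run:
```python
from h import *
from scipy.spatial.transform import Rotation as R
o=get_obs();print(o['eef_pos'],o['opening'],R.from_quat(o['eef_rot'],scalar_first=True).as_matrix().round(3)[:2,1])
for n in('top','scene'):
    c=snap(n,n+'13'); print(n); hats(c,.4,.68,.1,.5,.055,.1); P=cloud(c); H=cv2.cvtColor(c['pixels'],cv2.COLOR_RGB2HSV)
    print('lid',rect(P,roi(P,.37,.58,-.14,.04,.008,.02)&(H[...,1]<60)&(H[...,2]>100)))
    print('sign',rect(P,roi(P,.62,.72,.02,.12,.04,.11)),'top z',np.nanmax(P[roi(P,.62,.72,.02,.12,.04,.13)][:,2]))
cv2.imwrite('pics/s13.png',cv2.resize(c['pixels'][120:360,140:460,::-1],(800,600),interpolation=cv2.INTER_CUBIC))
```

```text
[ 0.40856356 -0.04967598  0.10663512] 0.5991837423783202 [1.   0.01]
top
yellow (37, 'med', array([542.5, 354.2,  77.4]), 'rect c', array([546.4, 353.6]), 'size', array([20.7, 24.4]), 'ang', 76.7)
teal (30, 'med', array([538.6, 232.1,  78.2]), 'rect c', array([539.6, 233.7]), 'size', array([18.9, 18.3]), 'ang', 3.2)
purple (29, 'med', array([539.5, 294.4,  77.9]), 'rect c', array([541. , 293.1]), 'size', array([18.6, 18.5]), 'ang', 0.0)
orange (43, 'med', array([534.9, 172.6,  75.7]), 'rect c', array([539.8, 234.9]), 'size', array([146.5,  25.7]), 'ang', 88.0)
lid (544, 'med', array([512.6, -13.5,  13.2]), 'rect c', array([468.1, -48. ]), 'size', array([172.2, 140.1]), 'ang', 0.3)
sign (97, 'med', array([664. ,  66.5,  81.1]), 'rect c', array([666.5,  66.7]), 'size', array([10.7, 58.1]), 'ang', 4.9) top z 0.09887267155502388
scene
yellow (76, 'med', array([550.9, 357.1,  77.9]), 'rect c', array([548. , 355.1]), 'size', array([23.5, 22.3]), 'ang', 4.9)
teal (49, 'med', array([544.6, 236.8,  77.9]), 'rect c', array([542.8, 236.2]), 'size', array([21.9, 18.7]), 'ang', 43.9)
purple (58, 'med', array([547.5, 297.1,  78.6]), 'rect c', array([547.3, 295.7]), 'size', array([21.7, 20. ]), 'ang', 15.2)
orange (73, 'med', array([542.4, 177.9,  77.1]), 'rect c', array([541.4, 256.9]), 'size', array([192.2,  25.5]), 'ang', 87.9)
lid (1846, 'med', array([481.4, -41.1,  13.6]), 'rect c', array([472.6, -48.7]), 'size', array([173.8, 147.7]), 'ang', 0.5)
sign (231, 'med', array([674. ,  71.2,  75.9]), 'rect c', array([672.3,  67.7]), 'size', array([ 9.7, 61.1]), 'ang', 7.3) top z 0.09564395672365322
```

View pics/s13.png

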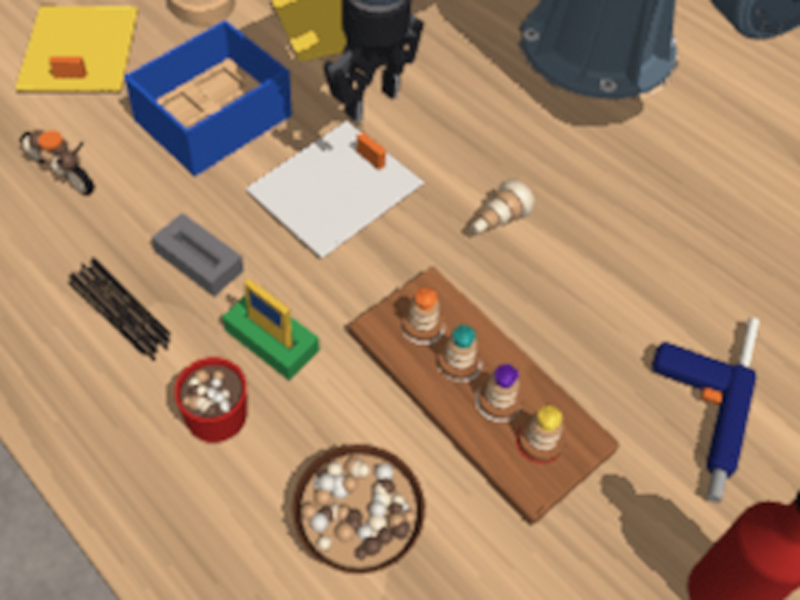

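All four figurines are in a row from red: yellow (545,430), purple (502,390), teal (462,350), orange (425,310). The sign stands in the green foot at (268,320) and the tub is empty. Next is the lid.

Emit:
carry_out([
  [[0, 0, -0.02, 0, 0, 0, 0.6], [0, 0, -0.04, 0, 0, 0, 0.6], [0, 0, -0.06, 0, 0, 0, 0.6], [0, 0, -0.07, 0, 0, 0, 0.6], [0, 0, -0.075, 0, 0, 0, 0.6]],
])

```text
time_s: 50.47
eef_pos: [0.4069, -0.049, 0.0296]
eef_rot: [-0.001, 0.704, 0.711, -0.001]
wrist_force: [-0.0, 0.3, -0.1]
opening: 0.597
grasp_force: 0.0
```

Emit:
carry_out([
  [[0, 0, -0.004, 0, 0, 0, 0.6], [0, 0, -0.007, 0, 0, 0, 0.6], [0, 0, -0.007, 0, 0, 0, 0.6], [0, 0, -0.007, 0, 0, 0, 0.4], [0, 0, -0.007, 0, 0, 0, 0.2]],
])

```text
time_s: 50.88
eef_pos: [0.4086, -0.0497, 0.0246]
eef_rot: [0.001, 0.704, 0.711, 0.0]
wrist_force: [0.2, -0.2, 1.0]
opening: 0.326
grasp_force: 0.0
```

Emit:
carry_out([
  [[0, 0, 0, 0, 0, 0, 0], [0, 0, 0, 0, 0, 0, 0], [0, 0, 0, 0, 0, 0, 0], [0, 0, 0, 0, 0, 0, 0], [0, 0, 0, 0, 0, 0, 0]],
])

```text
time_s: 51.3
eef_pos: [0.4087, -0.0498, 0.0247]
eef_rot: [0.001, 0.704, 0.711, 0.0]
wrist_force: [-1.5, -0.4, 5.7]
opening: 0.126
grasp_force: 60.0
```

Emit:
carry_out([
  [[0, 0, 0.005, 0, 0, 0, 0], [0, 0, 0.015, 0, 0, 0, 0], [0, 0, 0.035, 0, 0, 0, 0], [0, 0, 0.06, 0, 0, 0, 0], [0, 0, 0.09, 0, 0, 0, 0]],
])

```text
time_s: 51.72
eef_pos: [0.4064, -0.0488, 0.1138]
eef_rot: [-0.002, 0.704, 0.711, -0.001]
wrist_force: [0.5, -0.1, -2.3]
opening: 0.125
grasp_force: 58.9
```

Emit:
carry_out([
  [[0, 0, 0.02, 0, 0, 0, 0], [0, 0, 0.04, 0, 0, 0, 0], [0, 0, 0.055, 0, 0, 0, 0], [0, 0, 0.06, 0, 0, 0, 0], [0, 0, 0.06, 0, 0, 0, 0]],
])

```text
time_s: 52.13
eef_pos: [0.4087, -0.0498, 0.1752]
eef_rot: [0.001, 0.704, 0.711, 0.0]
wrist_force: [0.1, 0.4, -0.7]
opening: 0.125
grasp_force: 58.9
```

Emit:
carry_out([
  [[0.004, -0.02, 0, 0, 0, 0, 0], [0.01, -0.055, 0, 0, 0, 0, 0], [0.017, -0.09, 0, 0, 0, 0, 0], [0.022, -0.12, 0, 0, 0, 0, 0], [0.027, -0.15, 0, 0, 0, 0, 0]],
])

```text
time_s: 52.55
eef_pos: [0.4342, -0.2005, 0.1722]
eef_rot: [-0.001, 0.704, 0.711, -0.0]
wrist_force: [0.8, 0.5, -0.8]
opening: 0.128
grasp_force: 58.9
```

Emit:
carry_out([
  [[0.004, -0.02, 0, 0, 0, 0, 0], [0.007, -0.04, 0, 0, 0, 0, 0], [0.0095, -0.056, 0, 0, 0, 0, 0], [0.0095, -0.056, 0, 0, 0, 0, 0], [0.0095, -0.056, 0, 0, 0, 0, 0]],
])

```text
time_s: 52.97
eef_pos: [0.4439, -0.2554, 0.1727]
eef_rot: [-0.001, 0.704, 0.71, 0.0]
wrist_force: [-0.3, -0.2, -1.7]
opening: 0.125
grasp_force: 58.9
```

Emit:
carry_out([
  [[0, 0, -0.015, 0, 0, 0, 0], [0, 0, -0.03, 0, 0, 0, 0], [0, 0, -0.045, 0, 0, 0, 0], [0, 0, -0.055, 0, 0, 0, 0], [0, 0, -0.055, 0, 0, 0, 0]],
])

```text
time_s: 53.38
eef_pos: [0.443, -0.2531, 0.1163]
eef_rot: [-0.003, 0.703, 0.711, -0.0]
wrist_force: [-0.7, 0.1, -1.9]
opening: 0.122
grasp_force: 58.8
```

Emit:
carry_out([
  [[0, 0, 0, 0, 0, 0, 0], [0, 0, 0, 0, 0, 0, 0], [0, 0, 0, 0, 0, 0, 0], [0, 0, 0, 0, 0, 0, 0], [0, 0, 0, 0, 0, 0, 0]],
])

```text
time_s: 53.8
eef_pos: [0.4449, -0.2558, 0.1197]
eef_rot: [0.001, 0.704, 0.711, -0.0]
wrist_force: [-0.1, 0.4, -1.1]
opening: 0.125
grasp_force: 58.9
```

Run:
```python
from h import *
from scipy.spatial.transform import Rotation as R
o=get_obs();print(o['eef_pos'],o['opening'],R.from_quat(o['eef_rot'],scalar_first=True).as_matrix().round(3)[:2,1])
for n in('top','scene'):
    c=snap(n,n+'14'); P=cloud(c); H=cv2.cvtColor(c['pixels'],cv2.COLOR_RGB2HSV)
    p=P[roi(P,.39,.63,-.36,-.16,.09,.115)&(H[...,1]<60)&(H[...,2]>120)]
    m=roi(P,.39,.63,-.36,-.16,.09,.115)&(H[...,1]<60)&(H[...,2]>120)
    k=np.linalg.lstsq(np.c_[p[:,:2],np.ones(len(p))],p[:,2],rcond=None)[0]
    print('lid',rect(P,m),k)
```

```text
[ 0.44490739 -0.25577483  0.11968778] 0.12539690216558455 [1.   0.01]
lid (944, 'med', array([ 541.5, -225. ,  107.8]), 'rect c', array([ 506.4, -254. ]), 'size', array([171.8, 141. ]), 'ang', 0.3) [-0.00186929  0.0031144   0.10948431]
lid (1625, 'med', array([ 520.4, -243.8,  108.2]), 'rect c', array([ 509.1, -254.2]), 'size', array([175.4, 150.9]), 'ang', 1.5) [-0.00211916 -0.00169671  0.10886319]
```

Emit:
carry_out([
  [[0, 0, -0.003, 0, 0, 0, 0], [0, 0, -0.006, 0, 0, 0, 0], [0, 0, -0.009, 0, 0, 0, 0], [0, 0, -0.012, 0, 0, 0, 0], [0, 0, -0.013, 0, 0, 0, 0]],
])

```text
time_s: 54.32
eef_pos: [0.4441, -0.2552, 0.1051]
eef_rot: [-0.001, 0.704, 0.711, -0.0]
wrist_force: [-0.1, -0.4, -1.4]
opening: 0.126
grasp_force: 58.9
```

Emit:
carry_out([
  [[0, 0, -0.001, 0, 0, 0, 0], [0, 0, -0.002, 0, 0, 0, 0], [0, 0, -0.003, 0, 0, 0, 0], [0, 0, -0.004, 0, 0, 0, 0], [0, 0, -0.005, 0, 0, 0, 0]],
])

```text
time_s: 54.73
eef_pos: [0.4446, -0.2556, 0.101]
eef_rot: [0.0, 0.704, 0.711, -0.0]
wrist_force: [0.3, -0.7, -0.1]
opening: 0.12
grasp_force: 58.9
```

Emit:
carry_out([
  [[0, 0, -0.001, 0, 0, 0, 0], [0, 0, -0.002, 0, 0, 0, 0], [0, 0, -0.003, 0, 0, 0, 0], [0, 0, -0.003, 0, 0, 0, 0], [0, 0, -0.003, 0, 0, 0, 0]],
])

```text
time_s: 55.15
eef_pos: [0.4446, -0.2555, 0.0987]
eef_rot: [-0.0, 0.704, 0.711, -0.0]
wrist_force: [-2.9, 2.7, 4.9]
opening: 0.125
grasp_force: 59.8
```

Emit:
carry_out([
  [[0, 0, -0.0005, 0, 0, 0, 0], [0, 0, -0.001, 0, 0, 0, 0], [0, 0, -0.001, 0, 0, 0, 0], [0, 0, -0.001, 0, 0, 0, 0], [0, 0, -0.001, 0, 0, 0, 0]],
])

```text
time_s: 55.57
eef_pos: [0.4446, -0.2555, 0.0986]
eef_rot: [-0.0, 0.703, 0.711, -0.0]
wrist_force: [-6.1, 4.9, 14.2]
opening: 0.129
grasp_force: 61.1
```

Seated at 0.0986. I'll release, retreat and verify.

Emit:
carry_out([
  [[0, 0, 0.001, 0, 0, 0, 0], [0, 0, 0.001, 0, 0, 0, 0.2], [0, 0, 0.001, 0, 0, 0, 0.4], [0, 0, 0.001, 0, 0, 0, 0.6], [0, 0, 0.001, 0, 0, 0, 0.6]],
])

```text
time_s: 55.98
eef_pos: [0.4445, -0.2555, 0.0978]
eef_rot: [-0.0, 0.704, 0.711, -0.0]
wrist_force: [0.1, -0.2, -0.9]
opening: 0.593
grasp_force: 0.0
```

Emit:
carry_out([
  [[0, 0, 0, 0, 0, 0, 0.6], [0, 0, 0.01, 0, 0, 0, 0.6], [0, 0, 0.04, 0, 0, 0, 0.6], [0, 0, 0.08, 0, 0, 0, 0.6], [0, 0, 0.12, 0, 0, 0, 0.6]],
])

```text
time_s: 56.4
eef_pos: [0.4438, -0.2548, 0.2191]
eef_rot: [-0.001, 0.704, 0.711, -0.0]
wrist_force: [0.4, -0.6, 0.2]
opening: 0.603
grasp_force: 0.0
```

Emit:
carry_out([
  [[-0.02, -0.03, 0, 0, 0, 0, 0.6], [-0.04, -0.06, 0, 0, 0, 0, 0.6], [-0.06, -0.09, 0, 0, 0, 0, 0.6], [-0.08, -0.12, 0.01, 0, 0, 0, 0.6], [-0.1, -0.15, 0.01, 0, 0, 0, 0.6]],
])

```text
time_s: 56.82
eef_pos: [0.3439, -0.4073, 0.2305]
eef_rot: [0.001, 0.703, 0.711, -0.0]
wrist_force: [1.1, -0.9, 0.1]
opening: 0.599
grasp_force: 0.0
```

Emit:
carry_out([
  [[0, 0, 0, 0, 0, 0, 0.6], [0, 0, 0, 0, 0, 0, 0.6], [0, 0, 0, 0, 0, 0, 0.6], [0, 0, 0, 0, 0, 0, 0.6], [0, 0, 0, 0, 0, 0, 0.6]],
])

```text
time_s: 57.23
eef_pos: [0.3453, -0.4044, 0.228]
eef_rot: [-0.0, 0.703, 0.711, 0.0]
wrist_force: [-0.4, -0.3, 0.3]
opening: 0.601
grasp_force: 0.0
```

Run:
```python
from h import *
o=get_obs();print(o['eef_pos'],o['time_s'])
for n in('top','scene'):
    c=snap(n,n+'15'); print(n); hats(c,.4,.68,.1,.5,.065,.1); P=cloud(c); H=cv2.cvtColor(c['pixels'],cv2.COLOR_RGB2HSV)
    m=roi(P,.39,.63,-.36,-.16,.07,.105)&(H[...,1]<60)&(H[...,2]>120); p=P[m]
    print('lid',rect(P,m),np.linalg.lstsq(np.c_[p[:,:2],np.ones(len(p))],p[:,2],rcond=None)[0])
cv2.imwrite('pics/s15.png',cv2.resize(c['pixels'][50:380,80:520,::-1],(800,600),interpolation=cv2.INTER_CUBIC))
```

```text
[ 0.34527427 -0.40437536  0.22796876] 57.2333
top
yellow (36, 'med', array([542.5, 354.4,  76.8]), 'rect c', array([542.7, 353.9]), 'size', array([21. , 22.3]), 'ang', 52.8)
teal (30, 'med', array([538.2, 232.7,  77.9]), 'rect c', array([540.1, 233.4]), 'size', array([19.8, 17.7]), 'ang', 4.8)
purple (29, 'med', array([539.6, 294.5,  78.6]), 'rect c', array([540.5, 294.1]), 'size', array([18.6, 17.3]), 'ang', 45.6)
orange (35, 'med', array([534.1, 171.7,  77.1]), 'rect c', array([534.8, 172.2]), 'size', array([19.5, 21.7]), 'ang', 8.1)
lid (1955, 'med', array([ 506.4, -254.6,   87.1]), 'rect c', array([ 505. , -255.3]), 'size', array([174.9, 144.6]), 'ang', 0.7) [-0.00030524 -0.00025446  0.08718261]
scene
yellow (72, 'med', array([550.6, 356.7,  78.1]), 'rect c', array([549.3, 355.6]), 'size', array([23.7, 19.9]), 'ang', 43.7)
teal (49, 'med', array([545.1, 236.7,  78.4]), 'rect c', array([542.5, 235.9]), 'size', array([21.1, 18.9]), 'ang', 43.0)
purple (57, 'med', array([546.6, 296.3,  78.3]), 'rect c', array([546.2, 295.4]), 'size', array([20.4, 19.7]), 'ang', 14.5)
orange (60, 'med', array([542. , 176.2,  77.9]), 'rect c', array([553.8, 257.6]), 'size', array([189.3,  22.4]), 'ang', 80.5)
lid (1646, 'med', array([ 518.5, -245.5,   87.4]), 'rect c', array([ 510. , -253.5]), 'size', array([174.9, 149.7]), 'ang', 0.5) [ 0.00125121 -0.00322966  0.08595045]
```

View pics/s15.png

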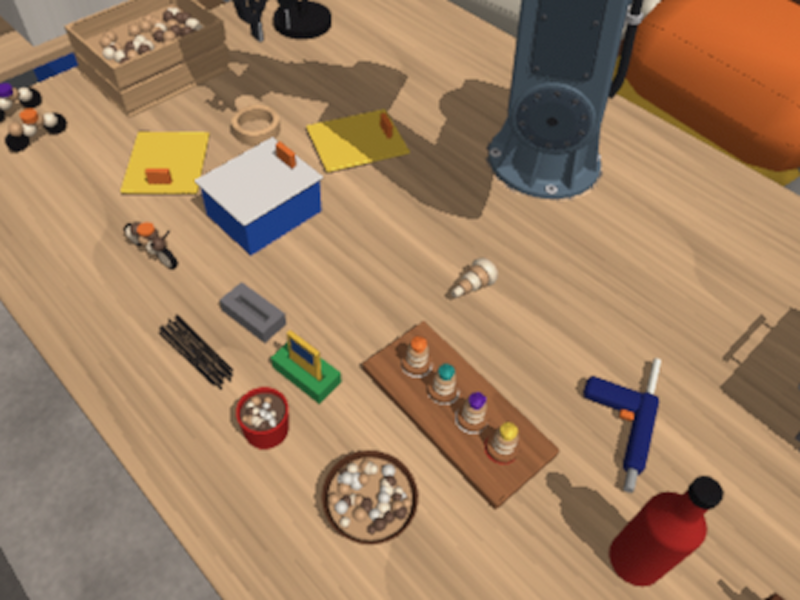

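The final picture shows the lid seated flat (260,180), the four figurines on their spots (418–507, 355–440), the sign in the green foot (305,362), and the other things in place.

```bash
python3 -c "
from bench import hand_in; print(hand_in())"
```

```text
the job is handed in; nothing more can be done
None
```

The job is handed in and every step was done in the order asked, but it may be judged a fail: while I reached in for the first figurine (yellow) the knuckles hit the tub rim, and the wrist force read about 133 N, over the 120 N limit.

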